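Fit the second tier of a vial carousel on its keyed shaft and set the speed

ROBOT

A 6-joint arm with a two-finger parallel gripper is mounted at the origin on a cart in front of the work surface, level with it; the furniture and walls round the work are solid. World frame = base frame: x ahead of the robot, y to its left, z up, the work surface at z = 0. Lengths are in m, angles in rad, forces in N, time in s.
With the tool pointing down it reaches from about 0.35 to 0.875 m from the base axis. Payload 4.2 kg.
Tool frame: the origin (TCP) lies midway between the tips of the shut fingers; the grasp point (between the pads) lies 19 mm behind it; x points along the fingers, y is the direction in which the jaws open and shut, and the axes are right-handed (so a half turn about x gives the same grasp; the last joint's range is limited). The gripper opens to 87 mm and grips with 3 to 60 N. Pads are 19 mm wide; open, the fingers measure 117 mm over their backs; the gripper's body (75 mm by 190 mm) begins 51 mm behind the grasp point.
Start: joints at [-1, 0.385, 0.008, 0, -1.194, -0.259], TCP at [0.192, -0.595, 0.187] pointing down, gripper open.
Joint ranges: [-3.14, 3.14], [-1.21, 2.06], [-1.07, 1.41], [-3.16, 2.05], [-2.99, -0.16], [-3.1, 3.1]. Speed limits (rad/s): [2.79, 2.79, 3.14, 3.14, 3.14, 3.14].

INTERFACE

Orientations are given as a rotation vector (axis times angle).
In Python, from cell import env gives the robot as it stands.
- The arm moves only by the tool jog_arm, never from a script. Its argument "targets" is a list of rows, each a list of 3 entries, a list of its own where there are three numbers: the closure, from 0 (fully open) to 1 (shut), then the shift along the tool's x, y, z in m, then the turn about the tool's x in rad. In form: [[jaw, [dx, dy, dz], roll], ...]. A call has 1 to 5 rows; each row is the pose to reach, as a shift and turn from the pose commanded when the call began, along the tool's axes at that moment; what a row does not reach only later rows make up. A row lasts 1/10 s, in which the tool goes at most 50 mm and 8.59 degrees, less where a joint would pass 70% of its speed; a pose out of reach is approached as far as the arm can. A call with a gripper value outside its range is refused whole. The fingers move at their own pace and stop on an object; the grip force is fixed at half the most. Time passes only in rows, so rows that repeat a pose let the fingers close. It gives the time, the measured TCP pose, the force and the opening at its end, in the units of the state.
- env.observe(): the state, without advancing time (a new reading comes with each control period).
- env.grab_frame(name): name is "scene" or "top" or "wrist"; returns (picture, depth): 400x640x3 uint8, red, green, blue; 400x640 float32, m along the optical axis (not along the pixel's ray), 0 where there is no reading.
- env.calibration(name): a dict with "fx", "fy", "cx", "cy" (pixels), "k1" (the pictures are not rectified: a ray, as slopes to the right and down, at radius r is drawn at 1 + k1 r^2 times it, then the intrinsics apply), "origin" and "rotation" of the camera in the world. Camera axes: x right, y down, z forward; pixel columns grow to the right and rows downward; lengths in m; the calibration is good to about 2 mm. A picture is of the moment at which its call begins: read the wrist's pose just before it. calibration takes no time and is no camera call; for the wrist camera it gives the pose at the moment of the call.
- env.job_done(): hands the job in, once; it reports no verdict.
The state is a dict: "t": time; "joint_positions": joint angles; "qd": joint speeds; "joint_efforts": joint torques, N m; "eef_pos": TCP position; "orientation": TCP orientation; "contact_force": force on the tool from outside, world axes, zero at the start; "wrist_torque": the same for the moment, N m; "grip_width": opening from 0.0 (shut) to 1.0 (fully open).
Only numpy, scipy, OpenCV 4.12 (cv2) and the standard library are available. Lean on these libraries where they do the work, as an engineer would, in place of code of your own. Each camera call takes 0.05 s, during which the arm holds its last target.

TASK

Add the second tier to the vial carousel, on the spacer sleeve that keeps it clear of the vials. Stand the sleeve, which lies on its side, upright on the bench and let go of it, then take it again from above, turn its flat to the flat of the drive shaft and lower it fully down onto the lower tier; after that seat the loose upper tier on the sleeve in the same way, and last slide the speed slider to the long mark. Leave the beaker, the dropping bottle and the glass dish where they are.

Things in the scene. Friction and masses are not known exactly. Their poses are not given: they have to be found in the camera images.
- mixer: White mixer housing fixed to the bench, 242 x 192 mm, top 36 mm high, controls towards the robot. Origin: under its middle, on the bench; x points from the controls to the shaft (axis 48 mm ahead of the origin; slider track 83 mm behind it), y along the slider track, z up. To the right, at the edge of the work, a fixed wooden case stands open, its raised lid 140 mm high.
- shaft_seat (a point): Seat of the drive shaft, an upright steel post on the mixer, 24 mm in diameter with one flat, 6 mm from the axis, along its whole length. Point: on the axis at the shoulder, 58 mm above the bench, where the sleeve comes to rest. x points from the axis square to the flat, z up. The post ends 86 mm above this point (last 6 mm tapered to 70%). It turns only stiffly (0.5 N m).
- shaft: The shaft with all it carries: its lower tier is a disc 140 mm in diameter, top 52 mm above the bench, with five capped glass vials fixed upright in it on a 50 mm radius, 20 mm in diameter, tops 82 mm above the bench. Origin: on the shaft's axis at bench height; axes as shaft_seat.
- sleeve_mid (a point): Loose aluminium sleeve, 160 g, 62 mm long, tombstone section: 40 mm between two parallel sides, a flat face 16 mm from the bore axis, a round back of 20 mm radius. Lies on the flat face. Point: on the bore axis at mid length (16 mm high lying, 31 mm upright). x along the bore (either end may be up), y between the parallel sides, z from flat face to round back.
- sleeve: The sleeve's D bore, right through: 27 mm in diameter, its flat 7.5 mm from the bore axis on the side of the outer flat face. Origin: on the outer flat face, 16 mm below sleeve_mid as it lies; axes as sleeve_mid.
- tier_hub (a point): Loose aluminium upper tier, 300 g: disc 140 mm in diameter, 8 mm thick, eight vial holes, and on its middle a hub of the sleeve's tombstone section (40 mm between parallel sides), top 52 mm above the underside; the sleeve's D bore goes right through, its flat on the hub's flat side. Lies hub up. Point: on the bore axis, 26 mm above the underside. x from the axis square to the flat, z up.
- speed_grip (a point): Black grip of the speed slider on the mixer's control panel, 24 x 18 x 30 mm (x, y, z). Point: its middle, 55 mm above the bench; the panel's face is 38 mm above the bench. x points to the shaft, whose axis lies 131 mm ahead of the track; y along the track in the direction of growing joint value; z up.
- speed (a joint): Slider's place along its 80 mm track in m: 0 at the low end (robot's right) to 0.08. Starts between 0 and 0.03. 1.5 N of friction; it stays where it is left. Nine scale lines 10 mm apart lie on the robot's side of the slot; the long mark is at 0.060, and the white line across the grip shows its place.
- beaker_mid (a point): 150 ml glass beaker, 65 x 75 x 89 mm, loose, standing behind the mixer to the left; leave it alone. Point: half-way up.
- dropper_mid (a point): Dropping bottle with red rubber teat, 42 mm in diameter, 108 mm high, loose, standing behind the mixer to the right; leave it alone. Point: half-way up.
- dish_mid (a point): Flat glass dish, 64 mm in diameter, 14 mm high, loose, lying behind the mixer; leave it alone. Point: half-way up.
Things that resemble listed ones, but are neither listed nor needed, are in the scene too. Of the things shaped like the sleeve, the aluminium one is meant. Of the things that look like the part that bears tier_hub, take the one that is nearest to the robot's base at the start.

How it is judged:
By the outcome, as a careful person would: the job done as asked, in the order asked, and still so for the second after the job is handed in, with the robot touching nothing.
It also fails if it takes over 72 s, if anything falls off the work surface, if the arm or the gripper's body presses on something with over 40 N, if the wrist force passes 120 N, or if a joint passes its speed limit or range.

## Working session

There is one attempt and no reset: what is moved stays moved. The work goes in short steps, Python scripts to look and compute and a tool call to move; the robot and the scene stay as the last step left them, time stands still between calls to the robot, and variables do not carry over. Pictures are saved under pics/ and viewed, and the job is handed in when it is done.

Besides the shell and the picture viewer there is one more tool, called after ">>>" as a command line: name --argument value ..., lists and objects as JSON in quotes. jog_arm: Moves the arm, as the interface text tells. Its arguments: {"type":"object","properties":{"targets":{"type":"array"}},"required":["targets"]}

```bash
ls; mkdir -p pics
cat > h.py <<'E'
import numpy as np, cv2
from scipy.spatial.transform import Rotation as R
from cell import env
def ray(cal,u,v):
    x=(u-cal['cx'])/cal['fx'];y=(v-cal['cy'])/cal['fy']
    a,b=x,y
    for _ in range(20):
        s=1+cal['k1']*(a*a+b*b); a,b=x/s,y/s
    return np.array([a,b,1.0])
def at_depth(cal,u,v,d): return np.array(cal['origin'])+np.array(cal['rotation'])@(ray(cal,u,v)*d)
def at_z(cal,u,v,z):
    o=np.array(cal['origin']);r=np.array(cal['rotation'])@ray(cal,u,v)
    return o+r*(z-o[2])/r[2]
def proj(cal,p):
    q=np.array(cal['rotation']).T@(np.array(p)-np.array(cal['origin']))
    a,b=q[:2]/q[2]; s=1+cal['k1']*(a*a+b*b)
    return np.array([cal['fx']*a*s+cal['cx'],cal['fy']*b*s+cal['cy']])
def grab(name,fn=None):
    cal=env.calibration(name); p,d=env.grab_frame(name)
    if fn: cv2.imwrite('pics/'+fn+'.png',p[:,:,::-1]); np.savez('pics/'+fn+'.npz',p=p,d=d,cal=np.array(cal,dtype=object))
    return p,d,cal
def load(fn):
    z=np.load('pics/'+fn+'.npz',allow_pickle=True); return z['p'],z['d'],z['cal'].item()
def crop(fn,u0,v0,u1,v1,k,out):
    p=load(fn)[0][v0:v1,u0:u1,::-1]; cv2.imwrite('pics/'+out+'.png',cv2.resize(p,None,fx=k,fy=k,interpolation=cv2.INTER_CUBIC))
E
python3 - <<'E'
from h import *
print(env.observe())
for n in ['scene','top']:
    p,d,c=grab(n,n+'0'); print(n,c)
print(env.calibration('wrist'))
E
```

```text
pics
{'t': 0.0, 'joint_positions': array([-1.00042347e+00,  3.85572937e-01,  6.63440917e-03, -5.06485081e-04,
       -1.19397071e+00, -2.58623897e-01]), 'qd': array([ 2.15221348e-04,  2.72905970e-03, -4.74026506e-04, -5.14762670e-04,
       -9.09511654e-04,  1.16552355e-06]), 'joint_efforts': array([ 4.69152801e-04, -3.90664387e+01,  1.87402260e+01,  4.21988860e+00,
        1.09869184e-02, -1.76593398e-04]), 'eef_pos': array([ 0.19153074, -0.59422631,  0.18545203]), 'orientation': array([-0.2428619 ,  1.55735017,  0.24620887]), 'contact_force': array([-0.62030411, -1.03625518,  0.2370356 ]), 'wrist_torque': array([0.02734278, 0.01195705, 0.00536066]), 'grip_width': 1.001593443211125}
scene {'fx': 419.16627570692555, 'fy': 419.16627570692555, 'cx': 323.69604749136545, 'cy': 198.69261249476665, 'k1': -0.021414348257320418, 'origin': array([0.01454322, 0.55446561, 0.96638653]), 'rotation': array([-1.06507905,  2.4956268 , -0.93860083])}
top {'fx': 423.0877951230451, 'fy': 423.0877951230451, 'cx': 322.1173706595076, 'cy': 204.44223314460433, 'k1': 0.018846111108282868, 'origin': array([0.45769368, 0.01029436, 1.45203329]), 'rotation': array([-2.1927292 ,  2.15861512, -0.11812777])}
{'fx': 324.9179418286369, 'fy': 324.9179418286369, 'cx': 319.3924457688888, 'cy': 203.35960292124125, 'k1': -0.06464033844682258, 'origin': array([ 0.11986485, -0.61807454,  0.38305542]), 'rotation': array([1.74297201, 2.39265455, 0.33680793])}
```

```bash
sed -i "s/np.array(cal\['rotation'\])/R.from_rotvec(cal['rotation']).as_matrix()/g" h.py; cat h.py | head -20; python3 -c "
from h import *
print(R.from_rotvec(env.observe()['orientation']).as_matrix().round(3))"
```

```text
import numpy as np, cv2
from scipy.spatial.transform import Rotation as R
from cell import env
def ray(cal,u,v):
    x=(u-cal['cx'])/cal['fx'];y=(v-cal['cy'])/cal['fy']
    a,b=x,y
    for _ in range(20):
        s=1+cal['k1']*(a*a+b*b); a,b=x/s,y/s
    return np.array([a,b,1.0])
def at_depth(cal,u,v,d): return np.array(cal['origin'])+R.from_rotvec(cal['rotation']).as_matrix()@(ray(cal,u,v)*d)
def at_z(cal,u,v,z):
    o=np.array(cal['origin']);r=R.from_rotvec(cal['rotation']).as_matrix()@ray(cal,u,v)
    return o+r*(z-o[2])/r[2]
def proj(cal,p):
    q=R.from_rotvec(cal['rotation']).as_matrix().T@(np.array(p)-np.array(cal['origin']))
    a,b=q[:2]/q[2]; s=1+cal['k1']*(a*a+b*b)
    return np.array([cal['fx']*a*s+cal['cx'],cal['fy']*b*s+cal['cy']])
def grab(name,fn=None):
    cal=env.calibration(name); p,d=env.grab_frame(name)
    if fn: cv2.imwrite('pics/'+fn+'.png',p[:,:,::-1]); np.savez('pics/'+fn+'.npz',p=p,d=d,cal=np.array(cal,dtype=object))
[[-0.001 -0.307  0.952]
 [ 0.002  0.952  0.307]
 [-1.     0.002 -0.   ]]
```

View pics/scene0.png

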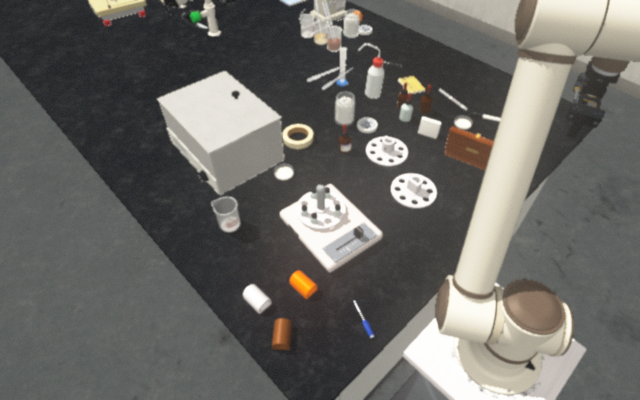

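View pics/top0.png

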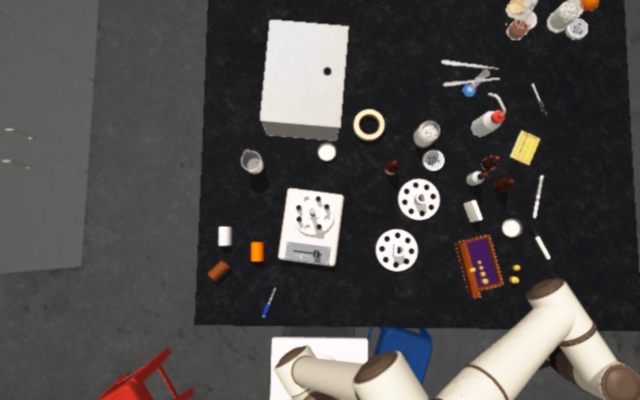

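Run:
```python
from h import *
crop('top0',200,180,350,290,5,'c1'); crop('top0',350,170,450,290,5,'c2'); crop('scene0',220,170,400,300,4,'c3')
p,d,c=load('top0')
for u,v in [(224,230),(224,236),(257,246),(313,214),(397,250),(401,249),(418,199),(290,250),(391,168),(327,151),(315,254),(478,262)]:
    print(u,v,at_depth(c,u,v,d[v,u]).round(4))
```

```text
224 230 [0.5066 0.322  0.0386]
224 236 [0.4868 0.3217 0.0365]
257 246 [0.4553 0.2113 0.0362]
313 214 [0.5565 0.0258 0.1456]
397 250 [ 0.4489 -0.2611  0.0022]
401 249 [ 0.4525 -0.2723  0.0147]
418 199 [ 0.6194 -0.3223  0.0521]
290 250 [0.4437 0.1013 0.0385]
391 168 [ 0.7206 -0.2304  0.0628]
327 151 [ 0.7884 -0.0175  0.0022]
315 254 [0.4323 0.018  0.068 ]
478 262 [ 0.4134 -0.5283  0.0242]
```

View pics/c1.png

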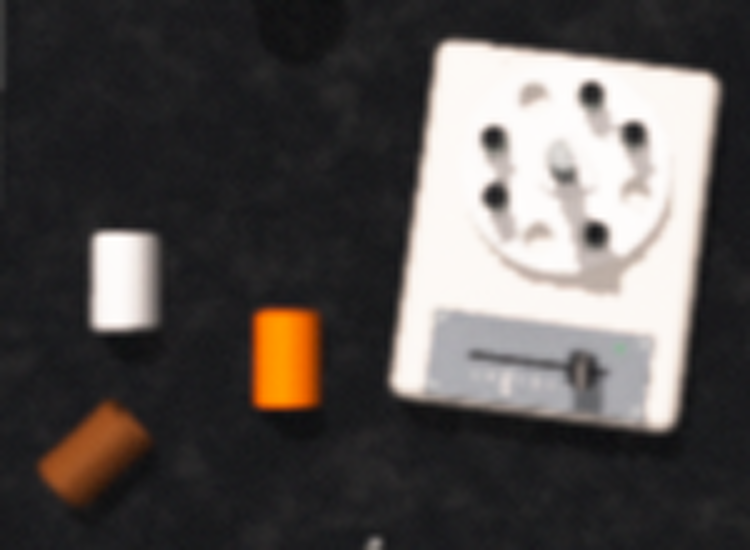

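View pics/c2.png

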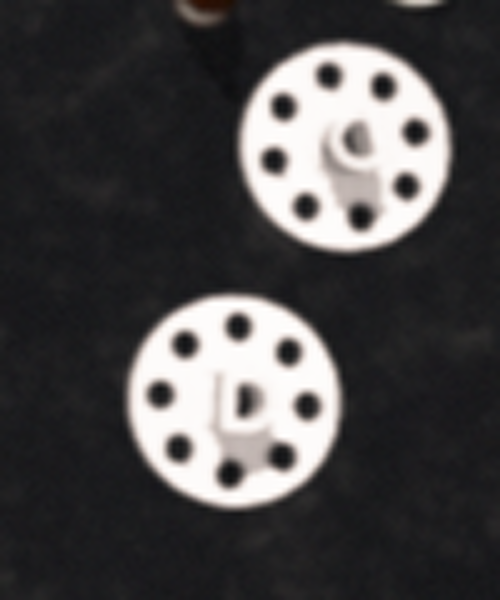

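View pics/c3.png

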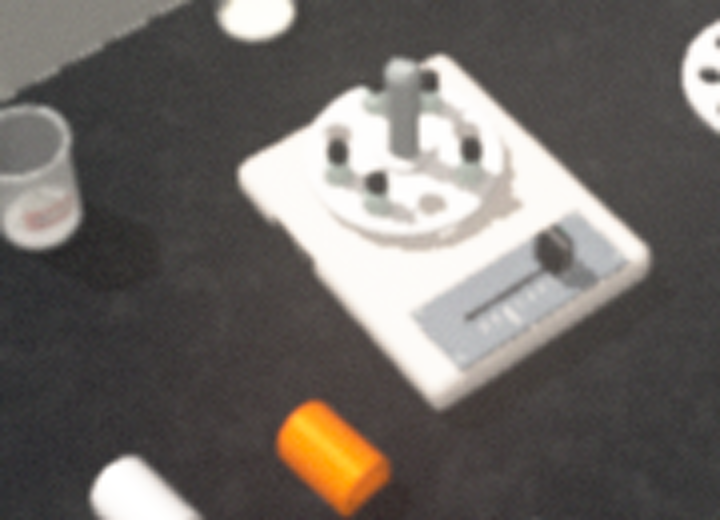

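```bash
cat >> h.py <<'E'
def plan(x,y,z,yaw,cur=None):
    """shift/roll from current measured pose to world target; yaw = angle of tool z in world xy"""
    o=env.observe(); M=R.from_rotvec(o['orientation']).as_matrix(); p=o['eef_pos'] if cur is None else np.array(cur)
    sh=M.T@(np.array([x,y,z])-p); y0=np.arctan2(M[1,2],M[0,2])
    dy=(yaw-y0+np.pi)%(2*np.pi)-np.pi
    print('pose',p.round(4),'yaw',round(y0,4),'shift',sh.round(4),'roll',round(-dy,4),'f',o['contact_force'].round(1),'grip',round(o['grip_width'],3),'t',round(o['t'],2))
E
python3 - <<'E'
from h import *
c=env.calibration('wrist'); M=R.from_rotvec(c['rotation']).as_matrix(); print(M.round(3))
o=env.observe();T=R.from_rotvec(o['orientation']).as_matrix()
print('cam in tool', T.T@(c['origin']-o['eef_pos']), (T.T@M).round(3))
plan(0.38,-0.25,0.28,0)
E
```

```text
[[-0.307  0.915  0.261]
 [ 0.952  0.295  0.086]
 [ 0.002  0.275 -0.961]]
cam in tool [-0.19747424 -0.0002744  -0.07554241] [[ 0.    -0.275  0.961]
 [ 1.     0.    -0.   ]
 [-0.     0.961  0.275]]
pose [ 0.1915 -0.5943  0.1856] yaw 0.3116 shift [-0.0939  0.2701  0.2849] roll 0.3116 f [-0.3 -0.2 -0.1] grip 1.0 t 0.1
```

>>> jog_arm --targets '[[0,[-0.05,0,0],0],[0,[-0.095,0.02,0.02],0.1],[0,[-0.095,0.05,0.06],0.2],[0,[-0.095,0.08,0.1],0.3],[0,[-0.095,0.11,0.13],0.3116]]'

```text
t: 0.6
eef_pos: [0.2827, -0.4485, 0.2812]
orientation: [0.002, 1.57, -0.001]
contact_force: [1.0, -0.7, -0.3]
grip_width: 0.998
```

Run:
```python
from h import *
plan(0.38,-0.25,0.28,0)
```

```text
pose [ 0.2827 -0.4485  0.2812] yaw -0.002 shift [0.0014 0.1987 0.0969] roll -0.002 f [ 1.  -0.7 -0.3] grip 0.998 t 0.6
```

>>> jog_arm --targets '[[0,[0,0.044,0.021],0],[0,[0,0.088,0.042],0],[0,[0,0.132,0.063],0],[0,[0,0.176,0.084],0],[0,[0,0.199,0.097],0]]'

```text
t: 1.1
eef_pos: [0.3791, -0.2485, 0.2815]
orientation: [-0.002, 1.57, 0.003]
contact_force: [-0.1, -0.5, -0.6]
grip_width: 1.0
```

Run:
```python
from h import *
p,d,c=grab('wrist','w1')
plan(0.40,0.04,0.30,0)
```

```text
pose [ 0.3804 -0.2472  0.2814] yaw 0.0044 shift [-0.0182  0.2871  0.0209] roll 0.0044 f [ 1.   1.6 -0.2] grip 0.999 t 1.15
```

View pics/w1.png

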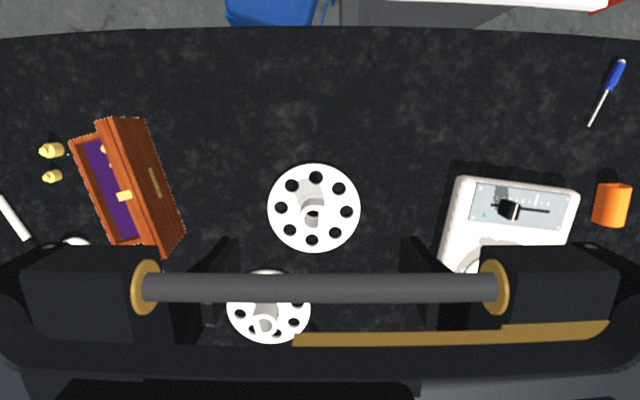

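Run:
```python
from h import *
crop('w1',262,157,366,257,7,'w1c'); crop('w1',430,165,600,265,4.5,'w1m')
p,d,c=load('w1')
g=cv2.cvtColor(p,cv2.COLOR_RGB2GRAY); m=(g>110).astype(np.uint8); m[:, :255]=0;m[:,370:]=0;m[256:]=0;m[:155]=0
cs,_=cv2.findContours(m,cv2.RETR_EXTERNAL,cv2.CHAIN_APPROX_NONE); k=max(cs,key=cv2.contourArea)[:,0]
P=np.array([at_z(c,u,v,0.008) for u,v in k])[:,:2]
A=np.c_[2*P,np.ones(len(P))]; s=np.linalg.lstsq(A,(P**2).sum(1),rcond=None)[0]
print(s[:2],np.sqrt(s[2]+s[0]**2+s[1]**2))
for z in (0.0,0.008,0.052): print(z,proj(c,[s[0],s[1],z]))
# depth points of hub top
pts=np.array([at_depth(c,u,v,d[v,u]) for v in range(165,250) for u in range(270,360)])
h=pts[pts[:,2]>0.044]; print(len(h),h.mean(0),h.min(0),h.max(0))
```

```text
[ 0.44820449 -0.25753844] 0.07059283409381532
0.0 [313.52956421 207.94965216]
0.008 [313.43952059 209.47469587]
0.052 [312.88974254 218.792017  ]
476 [ 0.43660167 -0.25645368  0.08312528] [ 0.30360804 -0.27698203  0.04402151] [ 0.46867595 -0.24078418  0.47894774]
```

View pics/w1c.png

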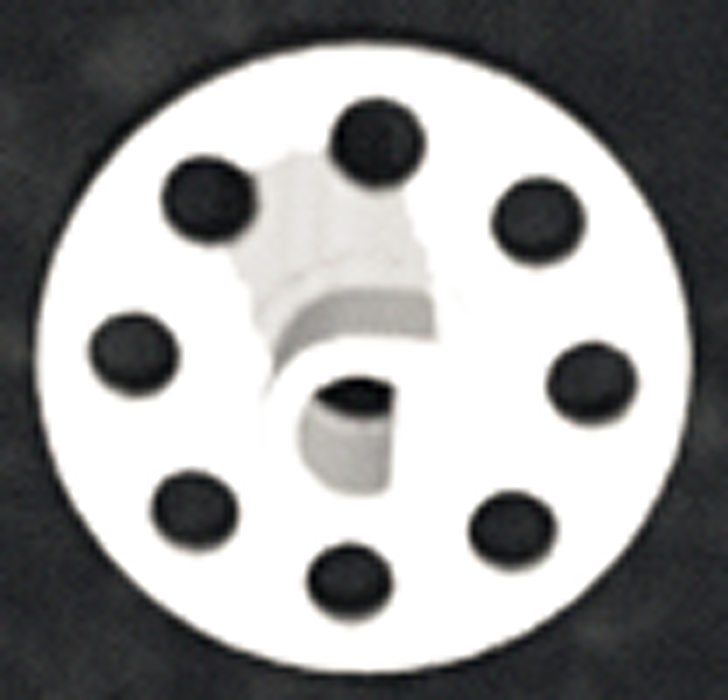

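View pics/w1m.png

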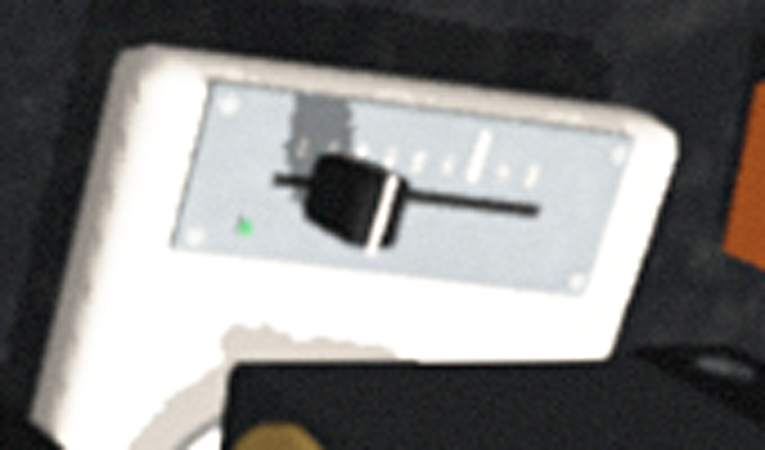

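>>> jog_arm --targets '[[0,[-0.01,0.046,0.015],0],[0,[-0.02,0.092,0.03],0],[0,[-0.02,0.138,0.045],0],[0,[-0.02,0.184,0.06],0],[0,[-0.02,0.23,0.08],0]]'

```text
t: 1.65
eef_pos: [0.4582, -0.0195, 0.3018]
orientation: [0.0, 1.57, 0.001]
contact_force: [1.6, 0.4, 0.3]
grip_width: 1.003
```

>>> jog_arm --targets '[[0,[0,0.035,0.02],0],[0,[0,0.045,0.03],0]]'

```text
t: 1.85
eef_pos: [0.4894, 0.0266, 0.3007]
orientation: [-0.003, 1.572, 0.003]
contact_force: [-1.1, -1.0, -0.4]
grip_width: 0.998
```

Run:
```python
from h import *
p,d,c=grab('wrist','w2')
plan(0.40,0.32,0.20,0)
```

```text
pose [0.4904 0.0264 0.3004] yaw 0.0035 shift [ 0.1004  0.2939 -0.0892] roll 0.0035 f [1.7 1.2 0.8] grip 0.999 t 1.9
```

View pics/w2.png

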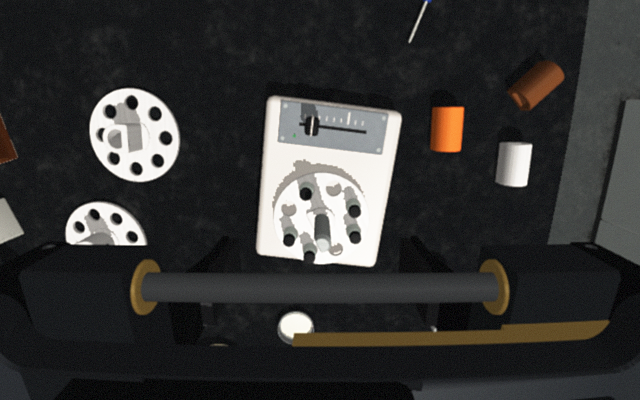

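Run:
```python
from h import *
crop('w2',260,160,380,270,6.5,'w2c'); crop('w2',260,90,400,160,5.5,'w2s'); crop('w2',480,120,550,200,7,'w2w')
```

```text
(no output)
```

View pics/w2c.png

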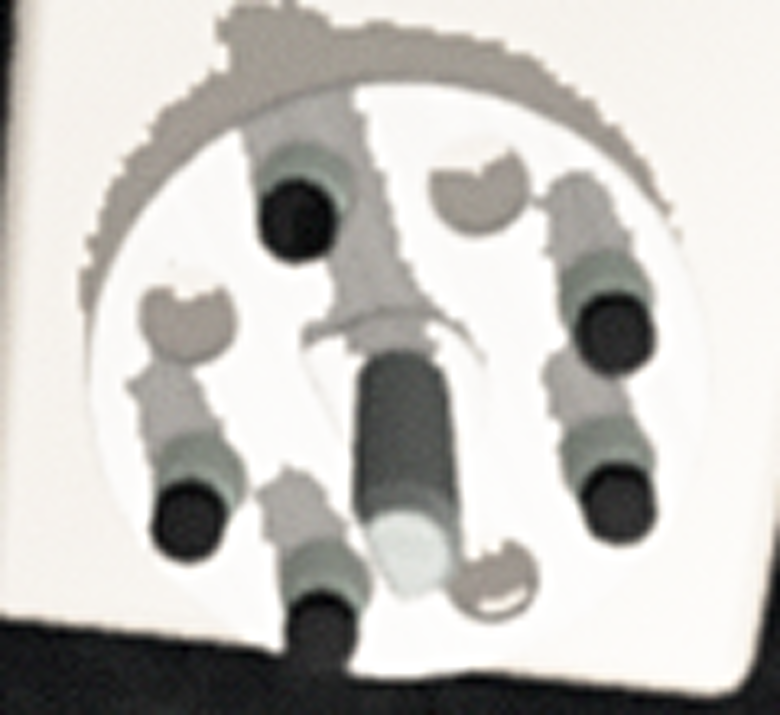

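View pics/w2s.png

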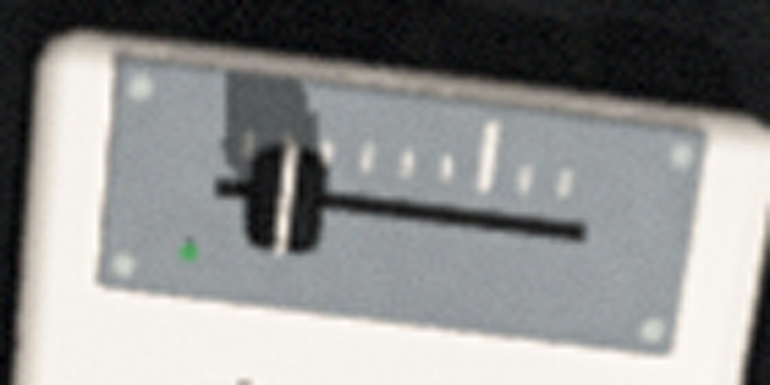

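View pics/w2w.png

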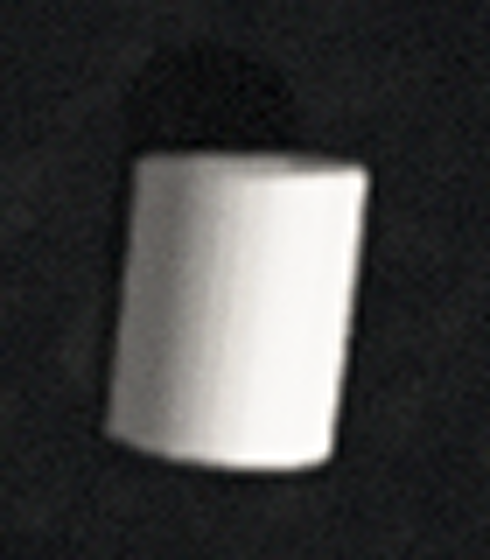

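>>> jog_arm --targets '[[0,[0.03,0,0.04],0],[0,[0.06,0,0.08],0],[0,[0.08,0,0.12],0],[0,[0.08,0,0.14],0],[0,[0.08,0,0.14],0]]'

```text
t: 2.4
eef_pos: [0.6297, 0.0221, 0.2186]
orientation: [0.0, 1.575, -0.003]
contact_force: [-1.1, 0.0, 0.9]
grip_width: 1.002
```

Run:
```python
from h import *
p,d,c=grab('wrist','w3')
plan(0.40,0.32,0.20,0)
crop('w3',230,30,410,170,4.4,'w3c')
```

```text
pose [0.6286 0.0223 0.2199] yaw -0.0017 shift [ 0.0203  0.2973 -0.2291] roll -0.0017 f [-0.8  0.5 -0.1] grip 0.995 t 2.45
```

View pics/w3c.png

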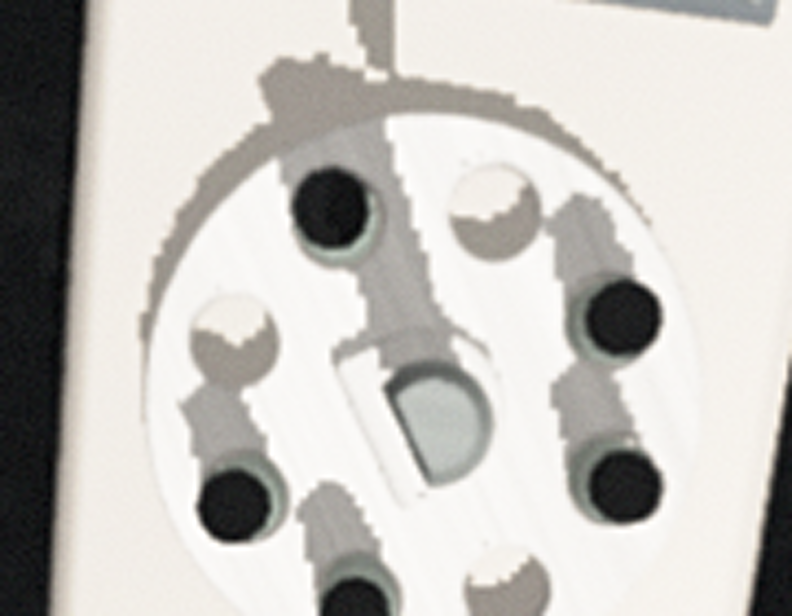

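Run:
```python
from h import *
from scipy.optimize import least_squares
p,d,c=load('w3')
W=lambda u,v,z: at_z(c,230+(u+.5)/4.4-.5,30+(v+.5)/4.4-.5,z)[:2]
pts=np.array([W(330,208,.082),W(622,318,.082),W(625,487,.082),W(234,505,.082),W(495,212,.052),W(234,340,.052)])
def f(s):
    q=(pts-s[:2]); a=np.arctan2(q[:,1],q[:,0]); k=np.round((a-s[2])/(np.pi/4))
    return (q-.05*np.c_[np.cos(s[2]+k*np.pi/4),np.sin(s[2]+k*np.pi/4)]).ravel()
best=min((least_squares(f,[.556,.02,x]) for x in np.linspace(0,.8,9)),key=lambda r:r.cost)
print(best.x,np.degrees(best.x[2])%45,(best.fun.reshape(-1,2)*1e3).round(1))
a=W(335,355,.058);b=W(405,500,.058);print('shoulder flat',a,b,np.degrees(np.arctan2(*(b-a)[::-1]))-90)
a=W(390,395,.141);b=W(435,485,.141);print('post flat',a,b,np.degrees(np.arctan2(*(b-a)[::-1]))-90)
s=best.x
for (u,v,z) in [(487,425,.138),(440,366,.138)]: print(W(u,v,z))
# project predicted post circle onto crop
ctr=proj(c,[s[0],s[1],.144]); print('axis top px crop',(ctr-[230,30])*4.4)
im=cv2.imread('pics/w3c.png')
for z,r in [(.144,.0084),(.138,.012),(.058,.012)]:
    for t in np.linspace(0,2*np.pi,100):
        q=(proj(c,[s[0]+r*np.cos(t),s[1]+r*np.sin(t),z])-[230,30]+.5)*4.4
        cv2.circle(im,tuple(int(i) for i in q),1,(0,0,255),-1)
cv2.imwrite('pics/w3o.png',im[300:550,280:560].repeat(2,0).repeat(2,1))
```

```text
[0.56611784 0.02853503 0.43925816] 25.167638815389402 [[ 0.6  0.1]
 [ 0.1 -1.1]
 [-0.4 -0.8]
 [-0.7  1. ]
 [ 0.3  0.3]
 [ 0.1  0.5]]
shoulder flat [0.5529483  0.00707694] [0.58786277 0.02403384] -64.09555098893888
post flat [0.56073373 0.02081449] [0.57743939 0.02932838] -62.9947245267074
[0.56638186 0.03924499]
[0.55546673 0.03023591]
axis top px crop [429.75641127 423.20641609]
```

View pics/w3o.png

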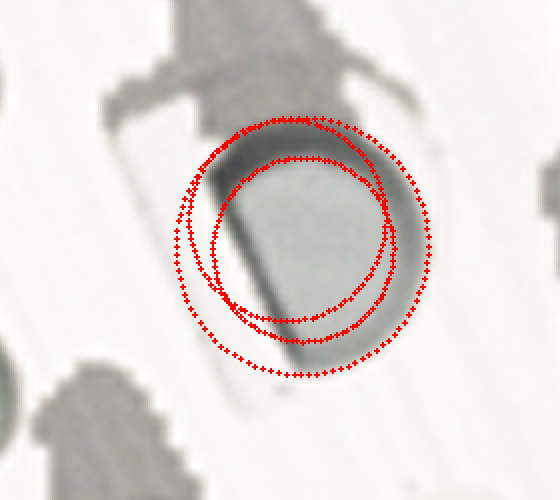

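>>> jog_arm --targets '[[0,[0,0.045,-0.01],0],[0,[0,0.09,-0.03],0],[0,[0.01,0.135,-0.05],0],[0,[0.02,0.18,-0.06],0],[0,[0.03,0.225,-0.08],0]]'

```text
t: 2.95
eef_pos: [0.5476, 0.2492, 0.1928]
orientation: [0.002, 1.569, 0.001]
contact_force: [0.2, 0.7, -0.5]
grip_width: 1.005
```

>>> jog_arm --targets '[[0,[0.01,0.045,-0.01],0],[0,[0.02,0.075,-0.02],0],[0,[0.02,0.075,-0.02],0]]'

```text
t: 3.25
eef_pos: [0.526, 0.3255, 0.171]
orientation: [-0.004, 1.572, 0.003]
contact_force: [-0.0, -0.1, 0.7]
grip_width: 1.0
```

Run:
```python
from h import *
p,d,c=grab('wrist','w4')
plan(0.46,0.322,0.10,0)
crop('w4',240,30,420,230,4,'w4c')
```

```text
pose [0.5269 0.324  0.1718] yaw 0.0031 shift [ 0.0719 -0.0017 -0.0669] roll 0.0031 f [ 0.1 -0.7  0.4] grip 1.001 t 3.3
```

View pics/w4c.png

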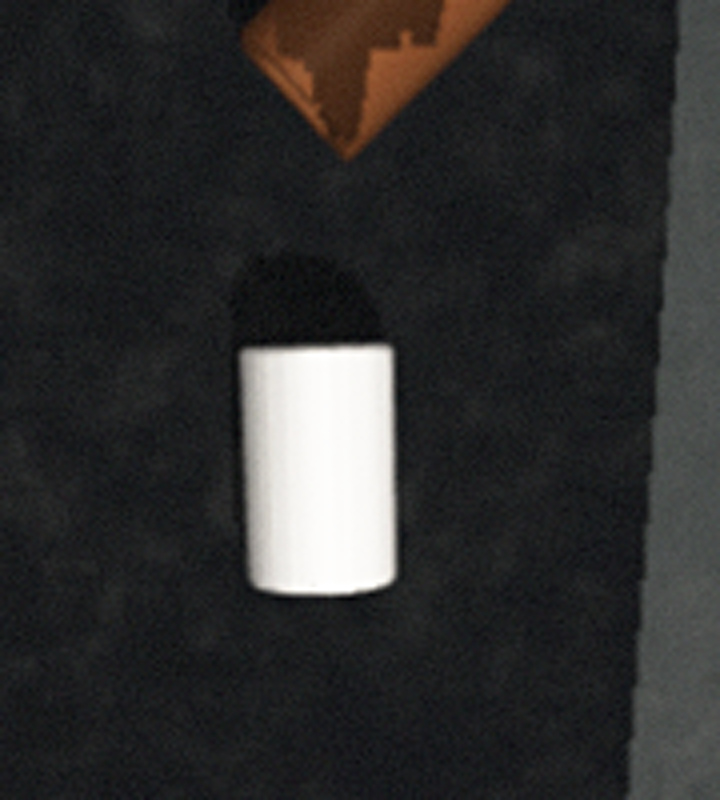

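Run:
```python
from h import *
p,d,c=load('w4')
W=lambda u,v,z: at_z(c,240+(u+.5)/4-.5,30+(v+.5)/4-.5,z)[:2]
L0,L1,R0,R1=W(241,350,.018),W(249,575,.018),W(394,350,.018),W(398,575,.018)
print(L0,L1,R0,R1,np.degrees(np.arctan2(*(L1-L0)[::-1])),np.degrees(np.arctan2(*(R1-R0)[::-1])))
print('near end',W(318,345,.034),W(318,343,.016),'far',W(322,595,.036), 'bench edge',W(650,500,0))
```

```text
[0.45666929 0.30422027] [0.51649235 0.30578603] [0.45648419 0.34429101] [0.51629592 0.34652779] 1.4992722315820497 2.1416896087365145
near end [0.45511466 0.32440508] [0.45483321 0.32437688] far [0.51831678 0.32573047] bench edge [0.49755048 0.41891372]
```

>>> jog_arm --targets '[[0,[0.04,0.001,-0.03],-0.03],[0,[0.08,0.001,-0.06],-0.03],[0,[0.12,0.001,-0.063],-0.03],[0,[0.145,0.001,-0.063],-0.03],[0,[0.145,0.001,-0.063],-0.03]]'

```text
t: 3.8
eef_pos: [0.4638, 0.3209, 0.0245]
orientation: [-0.026, 1.575, 0.019]
contact_force: [0.3, -0.7, -0.6]
grip_width: 1.004
```

Run:
```python
from h import *
plan(0.464,0.3248,0.004,0.031)
```

```text
pose [0.4638 0.3209 0.0245] yaw 0.0284 shift [0.0205 0.004  0.0004] roll -0.0026 f [ 0.3 -0.7 -0.6] grip 1.004 t 3.8
```

>>> jog_arm --targets '[[0,[0.021,0.003,0],0],[0,[0.021,0.003,0],0],[1,[0.021,0.003,0],0],[1,[0.021,0.003,0],0],[1,[0.021,0.003,0],0]]'

```text
t: 4.3
eef_pos: [0.4663, 0.3278, 0.0071]
orientation: [-0.022, 1.569, 0.025]
contact_force: [-0.3, -0.4, 0.7]
grip_width: 0.813
```

>>> jog_arm --targets '[[1,[0,0,0],0],[1,[0,0,0],0],[1,[0,0,0],0]]'

```text
t: 4.6
eef_pos: [0.4655, 0.3275, 0.0058]
orientation: [-0.024, 1.571, 0.024]
contact_force: [-0.3, -0.0, -0.3]
grip_width: 0.539
```

Run:
```python
from h import *
for i in range(3): plan(0.464,0.3248,0.004,0.031)
grab('scene','s1'); crop('scene0',200,240,320,360,6,'s0c');crop('s1',200,240,320,360,6,'s1c')
```

```text
pose [0.4655 0.3275 0.0058] yaw 0.0303 shift [ 0.0018 -0.0026 -0.0016] roll -0.0007 f [-0.3 -0.  -0.3] grip 0.539 t 4.6
pose [0.4655 0.3275 0.0058] yaw 0.0303 shift [ 0.0018 -0.0026 -0.0016] roll -0.0007 f [-0.3 -0.  -0.3] grip 0.539 t 4.6
pose [0.4655 0.3275 0.0058] yaw 0.0303 shift [ 0.0018 -0.0026 -0.0016] roll -0.0007 f [-0.3 -0.  -0.3] grip 0.539 t 4.6
```

View pics/s1c.png

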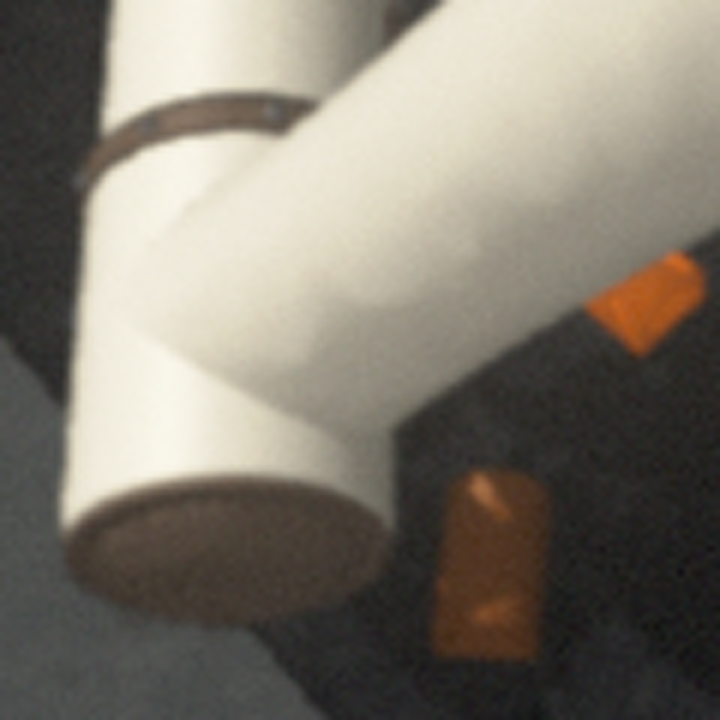

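>>> jog_arm --targets '[[0.2,[0,0,0.01],0],[0.2,[0,-0.0015,0.025],0],[0.2,[0,-0.0015,0.035],0],[1,[0,-0.0015,0.035],0],[1,[0,-0.0015,0.035],0]]'

```text
t: 5.15
eef_pos: [0.5005, 0.3267, 0.0052]
orientation: [-0.023, 1.571, 0.023]
contact_force: [0.1, 0.5, -0.8]
grip_width: 0.65
```

>>> jog_arm --targets '[[1,[0,0,0],0],[1,[0,0,0],0],[1,[0,0,0],0],[1,[0,0,0],0]]'

```text
t: 5.55
eef_pos: [0.5003, 0.327, 0.0057]
orientation: [-0.024, 1.571, 0.024]
contact_force: [-0.1, -0.5, -0.5]
grip_width: 0.309
```

Run:
```python
from h import *
plan(0.500,0.3255,0.004,0.031)
crop('w2',250,85,410,275,4.2,'w2m')
```

```text
pose [0.5003 0.327  0.0057] yaw 0.0305 shift [ 0.0017 -0.0015 -0.0004] roll -0.0005 f [-0.1 -0.5 -0.5] grip 0.309 t 5.55
```

View pics/w2m.png

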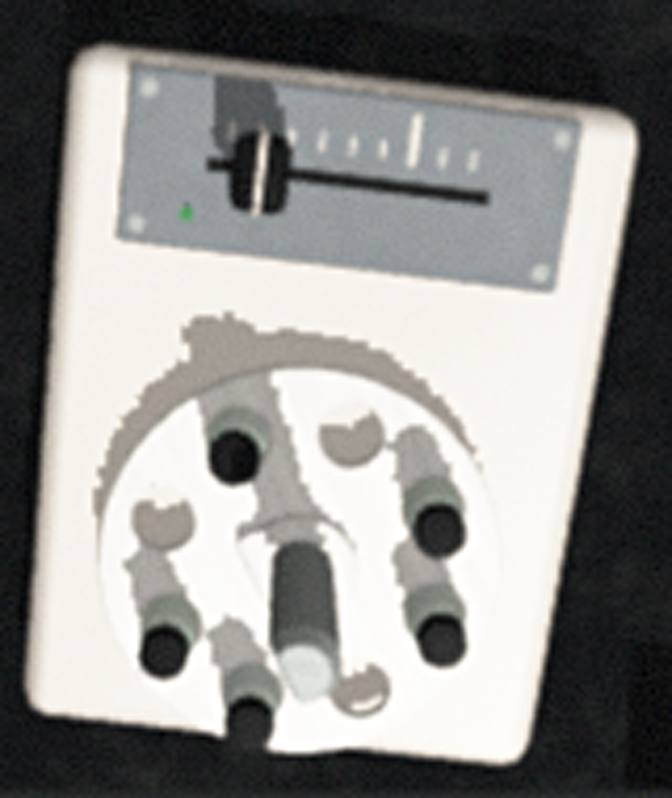

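Run:
```python
from h import *
grab('wrist','w5');grab('top','t5');crop('t5',190,190,330,300,5,'t5c')
plan(0.500,0.3255,0.004,0.031)
```

```text
pose [0.5004 0.327  0.0057] yaw 0.0304 shift [ 0.0017 -0.0015 -0.0005] roll -0.0006 f [-0.3  0.4 -0. ] grip 0.216 t 5.65
```

View pics/w5.png

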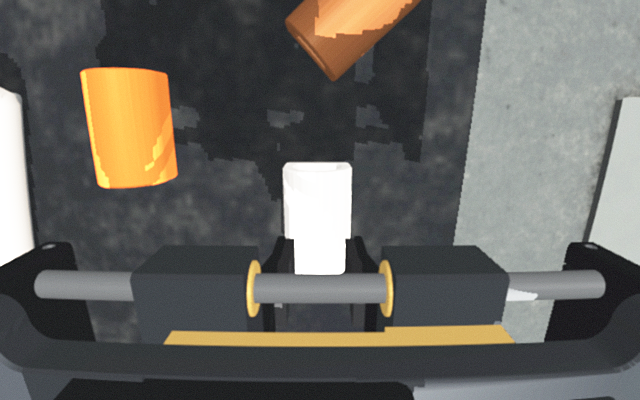

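View pics/t5c.png

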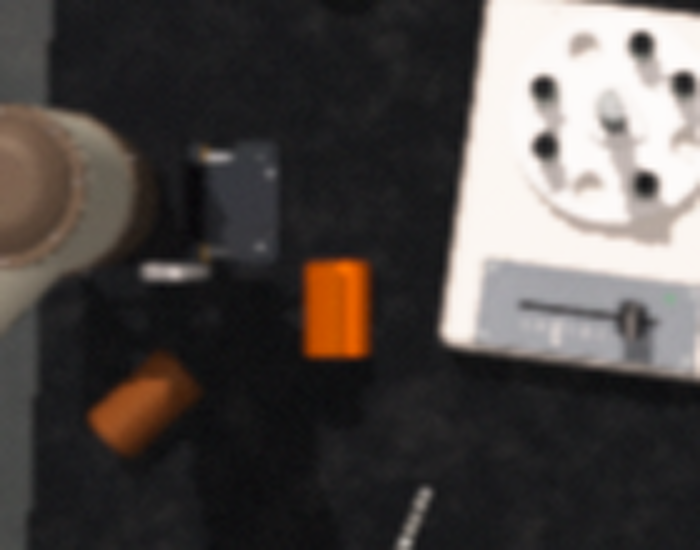

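Run:
```python
from h import *
crop('w5',260,150,380,290,5.5,'w5c')
p,d,c=load('w5')
for u in (284,318,350): print(at_z(c,u,164,.03), at_depth(c,u,170,d[170,u]),d[170,u])
for v in range(160,280,10): print(v,at_depth(c,318,v,d[v,318]).round(4))
print(env.observe()['joint_efforts'])
```

```text
[0.45307894 0.30624396 0.03      ] [0.45752473 0.30556555 0.02346625] 0.18159842
[0.45253298 0.3244859  0.03      ] [0.45978886 0.32460153 0.0075572 ] 0.19767174
[0.45199169 0.34164871 0.03      ] [0.45637223 0.342475   0.02356834] 0.18148506
160 [ 0.4549  0.3244 -0.0009]
170 [0.4598 0.3246 0.0076]
180 [0.46   0.3247 0.036 ]
190 [0.4654 0.3249 0.0359]
200 [0.4711 0.3251 0.0353]
210 [0.4765 0.3252 0.0358]
220 [0.4824 0.3254 0.0352]
230 [0.4884 0.3256 0.0347]
240 [0.4944 0.3257 0.0348]
250 [0.4997 0.3259 0.0364]
260 [0.5063 0.3261 0.0354]
270 [0.5126 0.3263 0.0355]
[ 1.13588644e-02 -4.09436738e+01  1.39781919e+01  3.08900446e+00
 -8.00001109e-02 -1.84331366e-04]
```

View pics/w5c.png

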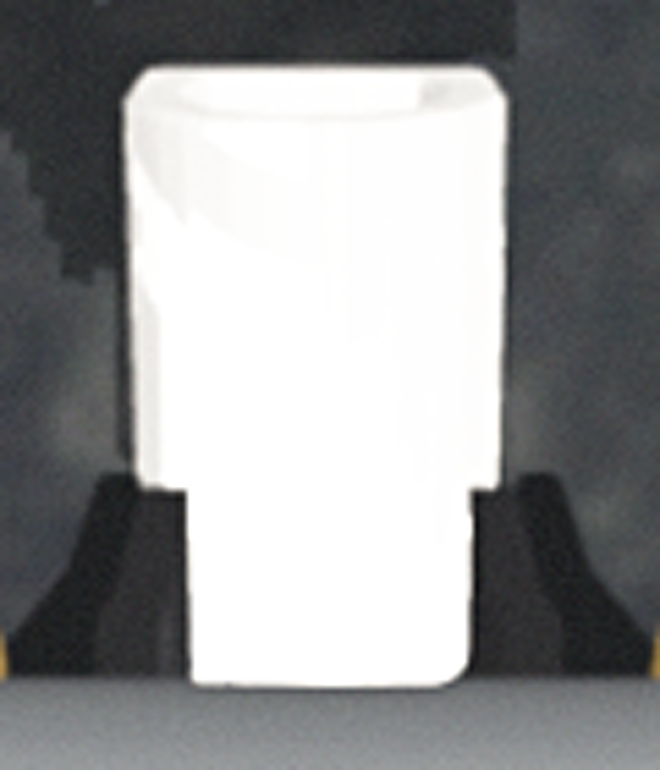

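Run:
```python
from h import *
p,d,c=load('w5')
for (a,b) in [(120,500),(150,500),(150,600),(175,495),(175,600),(490,600),(520,600),(490,500),(540,500)]:
    u,v=round(260+a/5.5),round(150+b/5.5); print(a,b,at_depth(c,u,v,d[v,u]).round(4))
```

```text
120 500 [0.4902 0.3071 0.0477]
150 500 [0.4912 0.3094 0.0451]
150 600 [0.491  0.3115 0.0668]
175 495 [0.4912 0.3119 0.0436]
175 600 [0.4957 0.313  0.057 ]
490 600 [0.4914 0.3403 0.0641]
520 600 [0.4908 0.343  0.0652]
490 500 [0.4902 0.3419 0.0449]
540 500 [0.489  0.3463 0.0477]
```

Run:
```python
from h import *
p,d,c=load('w5')
o=np.array(c['origin']);print(o, proj(c,[.49,.304,.0057]),proj(c,[.49,.304,.044]))
# column through left finger outside sleeve
for u in (279,281,283):
  print(u,[(v,tuple(at_depth(c,u,v,d[v,u]).round(3))) for v in range(200,270,6)])
```

```text
[0.42491405 0.32443514 0.20318698] [284.41234035 215.24500183] [276.89090413 237.80603159]
279 [(200, (np.float64(0.482), np.float64(0.3), np.float64(-0.002))), (206, (np.float64(0.486), np.float64(0.3), np.float64(-0.001))), (212, (np.float64(0.49), np.float64(0.3), np.float64(0.0))), (218, (np.float64(0.494), np.float64(0.3), np.float64(-0.001))), (224, (np.float64(0.499), np.float64(0.3), np.float64(-0.001))), (230, (np.float64(0.503), np.float64(0.3), np.float64(-0.001))), (236, (np.float64(0.49), np.float64(0.305), np.float64(0.042))), (242, (np.float64(0.489), np.float64(0.306), np.float64(0.051))), (248, (np.float64(0.49), np.float64(0.307), np.float64(0.057))), (254, (np.float64(0.49), np.float64(0.308), np.float64(0.064))), (260, (np.float64(0.491), np.float64(0.308), np.float64(0.067))), (266, (np.float64(0.491), np.float64(0.309), np.float64(0.074)))]
281 [(200, (np.float64(0.482), np.float64(0.301), np.float64(-0.0))), (206, (np.float64(0.486), np.float64(0.301), np.float64(-0.001))), (212, (np.float64(0.49), np.float64(0.301), np.float64(-0.001))), (218, (np.float64(0.49
[... 658 characters left out ...]
6), np.float64(0.302), np.float64(-0.0))), (212, (np.float64(0.49), np.float64(0.302), np.float64(-0.001))), (218, (np.float64(0.494), np.float64(0.302), np.float64(-0.002))), (224, (np.float64(0.499), np.float64(0.302), np.float64(-0.001))), (230, (np.float64(0.503), np.float64(0.302), np.float64(-0.002))), (236, (np.float64(0.49), np.float64(0.307), np.float64(0.041))), (242, (np.float64(0.49), np.float64(0.308), np.float64(0.05))), (248, (np.float64(0.491), np.float64(0.308), np.float64(0.054))), (254, (np.float64(0.492), np.float64(0.309), np.float64(0.061))), (260, (np.float64(0.491), np.float64(0.31), np.float64(0.067))), (266, (np.float64(0.491), np.float64(0.31), np.float64(0.074)))]
```

View pics/w4.png

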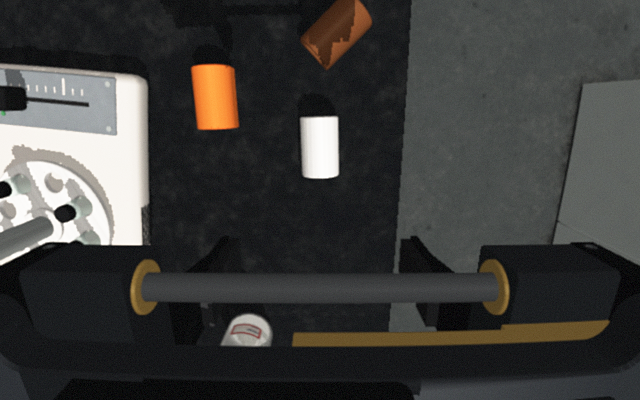

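>>> jog_arm --targets '[[1,[-0.02,0,0],0],[1,[-0.04,0,0],0],[1,[-0.04,0,0],0],[1,[-0.04,0,0],0]]'

```text
t: 6.05
eef_pos: [0.5004, 0.3271, 0.0458]
orientation: [-0.023, 1.57, 0.024]
contact_force: [0.3, -0.0, -0.0]
grip_width: 0.007
```

Run:
```python
from h import *
grab('wrist','w6')
plan(0.500,0.3255,0.004,0.031)
crop('w6',230,140,410,300,4.4,'w6c')
p,d,c=load('w6')
for u in (300,310,315,319,323,330): print(u,[(v,tuple(at_depth(c,u,v,d[v,u]).round(3).tolist())) for v in range(150,270,10)])
```

```text
pose [0.5    0.3266 0.045 ] yaw 0.0299 shift [ 0.041  -0.0011 -0.    ] roll -0.0011 f [-0.  -0.3  1.1] grip 0.003 t 6.1
300 [(150, (0.454, 0.311, -0.001)), (160, (0.457, 0.313, 0.03)), (170, (0.463, 0.313, 0.031)), (180, (0.47, 0.313, 0.032)), (190, (0.477, 0.313, 0.031)), (200, (0.425, 0.324, 0.243)), (210, (0.491, 0.313, 0.031)), (220, (0.498, 0.313, 0.031)), (230, (0.505, 0.313, 0.031)), (240, (0.513, 0.313, 0.03)), (250, (0.463, 0.32, 0.159)), (260, (0.462, 0.32, 0.166))]
310 [(150, (0.454, 0.318, -0.001)), (160, (0.456, 0.319, 0.032)), (170, (0.462, 0.319, 0.036)), (180, (0.469, 0.32, 0.035)), (190, (0.476, 0.32, 0.035)), (200, (0.483, 0.32, 0.035)), (210, (0.489, 0.32, 0.035)), (220, (0.496, 0.32, 0.035)), (230, (0.504, 0.32, 0.035)), (240, (0.491, 0.321, 0.084)), (250, (0.491, 0.322, 0.096)), (260, (0.491, 0.322, 0.107))]
315 [(150, (0.453, 0.322, -0.0)), (160, (0.456, 0.323, 0.033)), (170, (0.462, 0.323, 0.036)), (180, (0.469, 0.323, 0.035)), (190, (0.476, 0.323, 0.034)), (200, (0.482, 0.323, 0.035)), (210, (0.489, 0.323, 0.035)), (220, (0.496, 0.324, 0.035)), (230, (0.504, 0
[... 497 characters left out ...]
.001)), (160, (0.456, 0.328, 0.033)), (170, (0.462, 0.328, 0.035)), (180, (0.469, 0.328, 0.035)), (190, (0.475, 0.328, 0.036)), (200, (0.482, 0.329, 0.035)), (210, (0.489, 0.329, 0.035)), (220, (0.496, 0.329, 0.036)), (230, (0.503, 0.329, 0.035)), (240, (0.491, 0.328, 0.084)), (250, (0.491, 0.328, 0.096)), (260, (0.491, 0.328, 0.107))]
330 [(150, (0.453, 0.333, -0.001)), (160, (0.456, 0.332, 0.032)), (170, (0.462, 0.332, 0.034)), (180, (0.469, 0.333, 0.033)), (190, (0.476, 0.333, 0.034)), (200, (0.482, 0.333, 0.034)), (210, (0.49, 0.334, 0.032)), (220, (0.496, 0.334, 0.034)), (230, (0.504, 0.334, 0.033)), (240, (0.489, 0.332, 0.087)), (250, (0.49, 0.331, 0.098)), (260, (0.49, 0.331, 0.108))]
```

View pics/w6c.png

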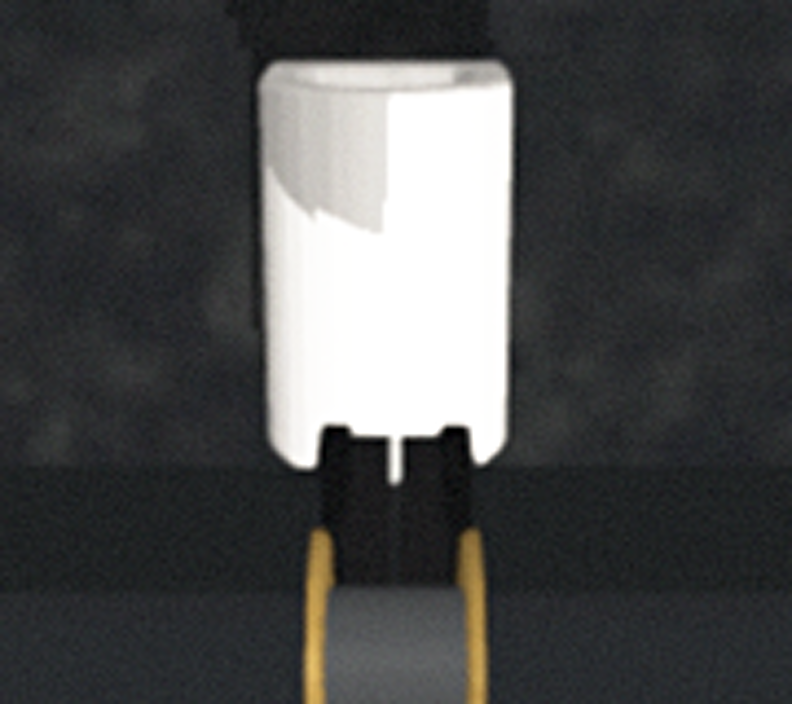

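>>> jog_arm --targets '[[0.35,[0,0,0],0],[0.35,[0,0,0],0],[0.35,[0,0,0],0],[0.35,[0,0,0],0],[0.35,[0,0,0],0]]'

```text
t: 6.6
eef_pos: [0.5005, 0.3269, 0.0454]
orientation: [-0.024, 1.571, 0.024]
contact_force: [-0.1, 0.4, 0.8]
grip_width: 0.374
```

>>> jog_arm --targets '[[0.35,[0,-0.001,0],0],[0.35,[0.01,-0.001,0],0],[0.35,[0.03,-0.001,0],0],[0.35,[0.05,-0.001,0],0]]'

```text
t: 7.0
eef_pos: [0.5006, 0.326, -0.0052]
orientation: [-0.023, 1.57, 0.024]
contact_force: [-0.2, -0.4, -0.0]
grip_width: 0.638
```

>>> jog_arm --targets '[[0.35,[0.012,0,0],0],[0.35,[0.02,0,0],0]]'

```text
t: 7.2
eef_pos: [0.5001, 0.3254, -0.0259]
orientation: [-0.025, 1.572, 0.022]
contact_force: [0.6, 0.6, 0.6]
grip_width: 0.645
```

>>> jog_arm --targets '[[0.35,[0.003,0,0],0],[0.35,[0.006,0,0],0],[0.35,[0.006,0,0],0]]'

```text
t: 7.5
eef_pos: [0.5008, 0.3262, -0.0302]
orientation: [-0.023, 1.57, 0.024]
contact_force: [-0.4, 0.4, -0.2]
grip_width: 0.648
```

>>> jog_arm --targets '[[1,[0.001,0,0],0],[1,[0.001,0,0],0],[1,[0.001,0,0],0],[1,[0.001,0,0],0]]'

```text
t: 7.9
eef_pos: [0.5007, 0.3261, -0.031]
orientation: [-0.024, 1.57, 0.024]
contact_force: [-0.6, 0.4, 1.7]
grip_width: 0.454
```

Run:
```python
from h import *
plan(0.500,0.3255,0.004,0.031)
p,d,c=load('w2')
W=lambda u,v,z: at_z(c,250+(u+.5)/4.2-.5,85+(v+.5)/4.2-.5,z)[:2]
# left wall (image right edge), top z .036 (rounded), bottom 0
L=[W(634,160,.034),W(572,545,.034),W(532,730,.034)]
Rr=[W(72,90,.034),W(30,690,.034)]
print(L,Rr)
for a,b in [(L[0],L[2]),(L[0],L[1]),Rr]: print(np.degrees(np.arctan2(*(b-a)[::-1])))
# scale/grip
print('long mark',W(417,115,.038),W(410,165,.038),'grip line top',W(262,130,.07),W(258,212,.07),'slot',W(207,163,.038),W(488,198,.038))
print('ticks',[W(x,y,.038).round(4) for x,y in [(232,130),(293,137),(322,142),(352,147),(382,150),(444,157),(474,160)]])
p,d,c=load('top0')
for v in (215,225,235):
  print([ (u,at_depth(c,u,v,d[v,u]).round(3).tolist()) for u in range(276,290)])
```

```text
pose [ 0.5007  0.3261 -0.031 ] yaw 0.0303 shift [-0.035  -0.0005 -0.0007] roll -0.0007 f [-0.6  0.4  1.7] grip 0.454 t 7.9
[array([0.42871549, 0.13942408]), array([0.56326542, 0.12640578]), array([0.63582807, 0.1159686 ])] [array([ 0.40725541, -0.04673807]), array([ 0.62044413, -0.07058906])]
-6.461211997268481
-5.526418222453054
-6.38355426949449
long mark [0.41490055 0.06631814] [0.43091088 0.064427  ] grip line top [0.41954224 0.0164329 ] [0.44419119 0.01516529] slot [ 0.43057149 -0.00239068] [0.44141535 0.09057459]
ticks [array([0.42  , 0.0059]), array([0.4221, 0.0259]), array([0.4237, 0.0354]), array([0.4252, 0.0452]), array([0.4261, 0.0551]), array([0.4283, 0.0756]), array([0.4291, 0.0855])]
[(276, [0.562, 0.155, -0.001]), (277, [0.562, 0.152, -0.005]), (278, [0.562, 0.148, 0.0]), (279, [0.562, 0.144, 0.0]), (280, [0.562, 0.141, 0.001]), (281, [0.562, 0.137, -0.001]), (282, [0.562, 0.134, -0.0]), (283, [0.562, 0.13, 0.003]), (284, [0.458, 0.01, 1.452]), (285, [0.56, 0.121, 0.037]), (286, [0.56, 0.117, 0.041]), (287, [0.56, 0.114, 0.035]), (288, [0.56, 0.111, 0.039]), (289, [0.5
[... 152 characters left out ...]
8, 0.14, -0.003]), (281, [0.528, 0.136, 0.003]), (282, [0.528, 0.133, 0.0]), (283, [0.527, 0.127, 0.027]), (284, [0.526, 0.123, 0.036]), (285, [0.527, 0.12, 0.032]), (286, [0.526, 0.116, 0.04]), (287, [0.526, 0.113, 0.038]), (288, [0.527, 0.11, 0.035]), (289, [0.526, 0.106, 0.042])]
[(276, [0.494, 0.153, 0.001]), (277, [0.494, 0.149, 0.0]), (278, [0.494, 0.145, 0.006]), (279, [0.494, 0.142, 0.002]), (280, [0.494, 0.139, -0.003]), (281, [0.494, 0.136, -0.001]), (282, [0.493, 0.13, 0.03]), (283, [0.493, 0.126, 0.038]), (284, [0.493, 0.122, 0.038]), (285, [0.493, 0.119, 0.038]), (286, [0.493, 0.116, 0.037]), (287, [0.493, 0.112, 0.038]), (288, [0.493, 0.11, 0.031]), (289, [0.493, 0.106, 0.04])]
```

>>> jog_arm --targets '[[1,[-0.03,0,0],0],[1,[-0.06,-0.015,0.01],-0.14],[1,[-0.07,-0.05,0.02],-0.28],[1,[-0.07,-0.085,0.03],-0.42],[1,[-0.07,-0.12,0.04],-0.56]]'

```text
t: 8.4
eef_pos: [0.5442, 0.2062, 0.0389]
orientation: [-0.467, 1.519, 0.468]
contact_force: [0.2, 0.3, -2.0]
grip_width: 0.457
```

Run:
```python
from h import *
plan(0.5536,0.1588,0.020,1.459)
```

```text
pose [0.5442 0.2062 0.0389] yaw 0.5963 shift [ 0.0189 -0.0446 -0.0188] roll -0.8627 f [ 0.2  0.3 -2. ] grip 0.457 t 8.4
```

>>> jog_arm --targets '[[1,[0,-0.01,-0.004],-0.15],[1,[0,-0.02,-0.008],-0.3],[1,[0,-0.03,-0.012],-0.45],[1,[0,-0.04,-0.016],-0.6],[1,[0.005,-0.0446,-0.0188],-0.75]]'

```text
t: 8.9
eef_pos: [0.5536, 0.159, 0.0337]
orientation: [-1.041, 1.307, 1.042]
contact_force: [-0.6, 0.7, -3.0]
grip_width: 0.454
```

>>> jog_arm --targets '[[1,[0.005,0,0],-0.113],[1,[0.01,0,0],-0.113]]'

```text
t: 9.1
eef_pos: [0.553, 0.1593, 0.0231]
orientation: [-1.121, 1.264, 1.122]
contact_force: [0.2, -0.3, -1.9]
grip_width: 0.456
```

Run:
```python
from h import *
grab('wrist','w7')
plan(0.5536,0.1588,0.013,1.459)
crop('w7',200,60,440,260,3.2,'w7c')
```

```text
pose [0.5524 0.1592 0.0222] yaw 1.4502 shift [ 0.0092 -0.0012 -0.0003] roll -0.0088 f [ 0.6 -0.3 -2. ] grip 0.453 t 9.15
```

View pics/w7c.png

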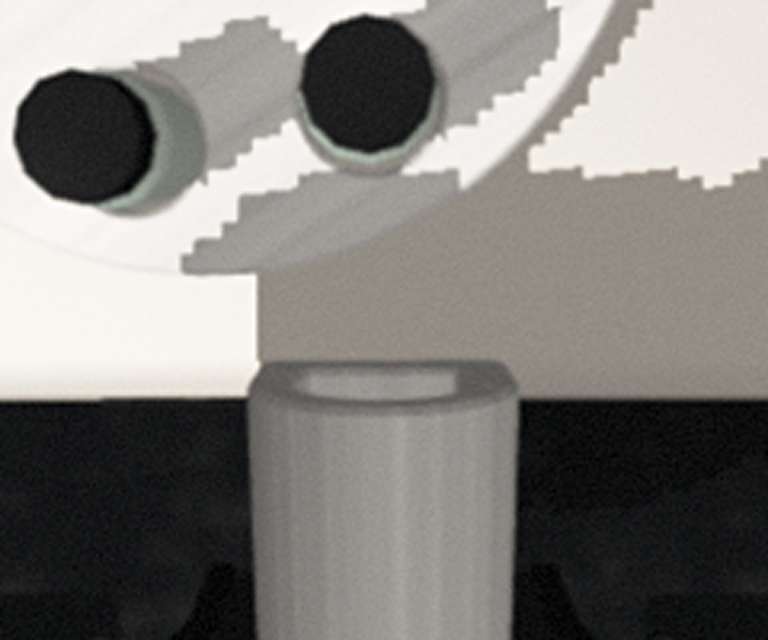

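>>> jog_arm --targets '[[1,[0.008,0,0],0],[1,[0.015,0,0],0],[1,[0.02,0,-0.002],0],[1,[0.024,0,-0.004],0],[1,[0.028,0,-0.007],0]]'

```text
t: 9.65
eef_pos: [0.5555, 0.1562, -0.0023]
orientation: [-1.122, 1.253, 1.121]
contact_force: [-1.7, 9.5, 8.2]
grip_width: 0.457
```

Run:
```python
from h import *
grab('wrist','w8')
plan(0.5520,0.1435,-0.0215,1.459)
crop('w8',200,60,440,260,3.2,'w8c')
```

```text
pose [ 0.5556  0.1559 -0.0027] yaw 1.4542 shift [ 0.0187  0.0022 -0.0128] roll -0.0048 f [-0.7  6.3  7. ] grip 0.456 t 9.7
```

View pics/w8c.png

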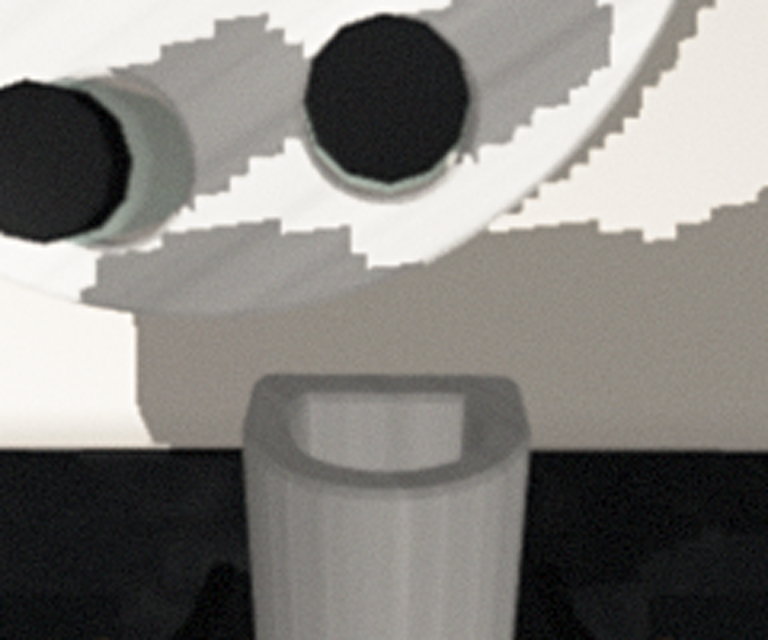

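>>> jog_arm --targets '[[1,[0.004,0,-0.002],0],[1,[0.008,0,-0.004],0],[1,[0.012,0,-0.006],0],[1,[0.015,0,-0.008],0],[1,[0.015,0,-0.01],0]]'

```text
t: 10.2
eef_pos: [0.5554, 0.1489, -0.0174]
orientation: [-1.121, 1.248, 1.12]
contact_force: [-4.1, 21.3, 2.9]
grip_width: 0.454
```

Run:
```python
from h import *
grab('wrist','w9')
plan(0.5520,0.1435,-0.0215,1.459)
crop('w9',200,60,440,260,3.2,'w9c')
p,d,c=load('w9')
pts=np.array([at_depth(c,u,v,d[v,u]) for v in range(120,262,1) for u in range(270,375,1) if d[v,u]>0])
m=pts[(pts[:,1]>.05)&(pts[:,1]<.2)&(abs(pts[:,0]-.556)<.004)&(pts[:,2]>.037)]
print(m[::max(1,len(m)//30)].round(3).tolist())
```

```text
pose [ 0.5554  0.149  -0.0173] yaw 1.4541 shift [ 0.0041  0.0027 -0.0059] roll -0.0049 f [-2.4 17.1  3.2] grip 0.457 t 10.25
[[0.56, 0.075, 0.051], [0.559, 0.076, 0.051], [0.559, 0.078, 0.05], [0.56, 0.079, 0.052], [0.555, 0.081, 0.051], [0.559, 0.082, 0.052], [0.552, 0.084, 0.05], [0.553, 0.085, 0.051], [0.555, 0.086, 0.051], [0.556, 0.087, 0.052], [0.557, 0.088, 0.051], [0.559, 0.089, 0.051], [0.559, 0.09, 0.051], [0.552, 0.092, 0.051], [0.554, 0.093, 0.052], [0.555, 0.094, 0.051], [0.557, 0.095, 0.051], [0.557, 0.096, 0.051], [0.558, 0.097, 0.051], [0.557, 0.115, 0.047], [0.556, 0.116, 0.049], [0.555, 0.117, 0.05], [0.555, 0.118, 0.051], [0.555, 0.119, 0.052], [0.554, 0.121, 0.052], [0.554, 0.122, 0.051], [0.553, 0.125, 0.049], [0.56, 0.127, 0.046], [0.558, 0.13, 0.043], [0.555, 0.133, 0.041], [0.555, 0.137, 0.037]]
```

View pics/w9c.png

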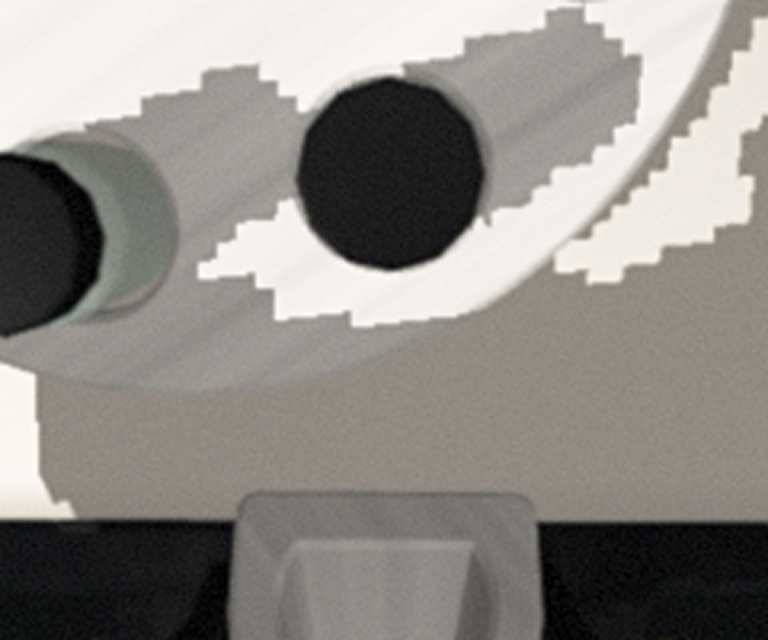

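>>> jog_arm --targets '[[1,[0,0,-0.003],0],[1,[0,0,-0.006],0],[1,[0,0,-0.008],0]]'

```text
t: 10.55
eef_pos: [0.5568, 0.1443, -0.0166]
orientation: [-1.121, 1.24, 1.119]
contact_force: [-3.5, 26.9, 2.9]
grip_width: 0.455
```

Run:
```python
from h import *
grab('wrist','w10')
plan(0.5520,0.1415,-0.018,1.459)
crop('w10',200,60,440,260,3.2,'w10c')
p,d,c=load('w10')
for v in range(195,262,4): print(v,at_depth(c,320,v,d[v,320]).round(4),at_depth(c,285,v,d[v,285]).round(4))
```

```text
pose [ 0.5568  0.1441 -0.0165] yaw 1.4554 shift [ 0.0014  0.0045 -0.0032] roll -0.0036 f [-2.4 22.9  2.9] grip 0.458 t 10.6
195 [0.5512 0.1056 0.0351] [0.5673 0.1037 0.0354]
199 [0.5514 0.1075 0.0352] [0.5675 0.1056 0.0354]
203 [0.5517 0.1096 0.0346] [0.5679 0.1076 0.0351]
207 [0.5519 0.1113 0.0353] [0.5681 0.1094 0.0357]
211 [0.5521 0.1134 0.035 ] [0.5685 0.1117 0.0345]
215 [0.5524 0.1158 0.0336] [0.5687 0.1134 0.0352]
219 [0.5525 0.117  0.0358] [0.5692 0.1157 0.0343]
223 [0.5519 0.1135 0.0508] [0.567  0.1125 0.049 ]
227 [0.5521 0.1148 0.0521] [0.5667 0.1133 0.0519]
231 [0.5522 0.1162 0.0532] [0.5668 0.1146 0.0532]
235 [0.5524 0.1178 0.0536] [0.5669 0.116  0.054 ]
239 [0.5526 0.1193 0.0544] [0.567  0.1175 0.0548]
243 [0.5528 0.1212 0.0541] [0.567  0.1186 0.0565]
247 [0.5533 0.125  0.0497] [0.5673 0.1205 0.0563]
251 [0.5538 0.129  0.0453] [0.5671 0.1212 0.0587]
255 [0.5544 0.1335 0.04  ] [0.5672 0.1224 0.0599]
259 [0.555  0.1383 0.0346] [0.5673 0.124  0.0603]
```

View pics/w10c.png

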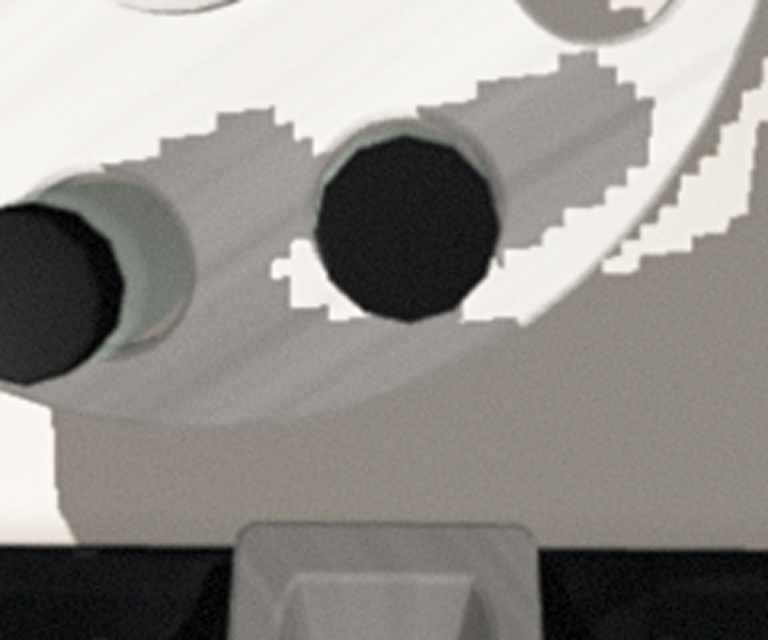

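>>> jog_arm --targets '[[1,[0.002,0,0.004],0],[1,[0.004,0,0.007],0],[1,[0.004,0,0.007],0]]'

```text
t: 10.9
eef_pos: [0.5569, 0.1465, -0.0199]
orientation: [-1.125, 1.247, 1.119]
contact_force: [0.3, 8.5, 10.0]
grip_width: 0.459
```

Run:
```python
from h import *
grab('wrist','w11')
plan(0.5520,0.1415,-0.018,1.459)
p,d,c=load('w11')
for v in range(203,262,4): print(v,at_depth(c,285,v,d[v,285]).round(4))
```

```text
pose [ 0.5569  0.1465 -0.0199] yaw 1.4562 shift [-0.002   0.0043 -0.0055] roll -0.0028 f [0.5 8.6 9. ] grip 0.455 t 10.95
203 [0.5677 0.1093 0.0354]
207 [0.5682 0.1116 0.0342]
211 [0.5683 0.1133 0.0348]
215 [0.5686 0.1153 0.0346]
219 [0.5688 0.117  0.0353]
223 [0.5696 0.12   0.0323]
227 [0.5671 0.1159 0.0491]
231 [0.5672 0.1174 0.05  ]
235 [0.5672 0.1187 0.0512]
239 [0.5673 0.1201 0.0522]
243 [0.5675 0.1217 0.0525]
247 [0.5675 0.1228 0.0542]
251 [0.5676 0.124  0.0554]
255 [0.5677 0.1256 0.0559]
259 [0.5677 0.1266 0.0576]
```

>>> jog_arm --targets '[[0.45,[0,0,0],0],[0.45,[0,0,0],0],[0.45,[0.005,0,0.004],0],[0.45,[0.0095,0,0.008],0]]'

```text
t: 11.35
eef_pos: [0.552, 0.1492, -0.0335]
orientation: [-1.122, 1.264, 1.122]
contact_force: [1.4, -1.4, 1.6]
grip_width: 0.543
```

Run:
```python
from h import *
grab('wrist','w12')
plan(0.5520,0.155,-0.0295,1.459)
p,d,c=load('w12')
crop('w12',200,60,440,260,3.2,'w12c')
for v in range(203,262,4): print(v,at_depth(c,285,v,d[v,285]).round(4),at_depth(c,310,v,d[v,310]).round(4))
```

```text
pose [ 0.5518  0.1497 -0.0343] yaw 1.453 shift [-0.0048  0.0005  0.0052] roll -0.006 f [2.6 0.4 0.5] grip 0.548 t 11.4
203 [0.5615 0.1089 0.035 ] [0.5432 0.0742 0.164 ]
207 [0.5617 0.1104 0.0356] [0.5514 0.1115 0.0361]
211 [0.5618 0.1118 0.0366] [0.5517 0.1133 0.0358]
215 [0.5624 0.1143 0.0342] [0.5519 0.1152 0.0351]
219 [0.5625 0.1156 0.0357] [0.5522 0.1171 0.0346]
223 [0.563  0.1179 0.0339] [0.5524 0.1188 0.0349]
227 [0.5633 0.1198 0.0337] [0.5527 0.121  0.0337]
231 [0.5615 0.1169 0.0465] [0.5519 0.1177 0.0473]
235 [0.5614 0.1175 0.0491] [0.5521 0.1191 0.0481]
239 [0.5614 0.1185 0.0507] [0.5521 0.1199 0.0502]
243 [0.5617 0.1203 0.0504] [0.5522 0.1209 0.0516]
247 [0.5616 0.121  0.0525] [0.5524 0.1223 0.052 ]
251 [0.5618 0.1227 0.0522] [0.5526 0.1238 0.0522]
255 [0.5626 0.1256 0.0494] [0.5531 0.1271 0.0486]
259 [0.5637 0.1297 0.0442] [0.5537 0.1309 0.0441]
```

View pics/w12c.png

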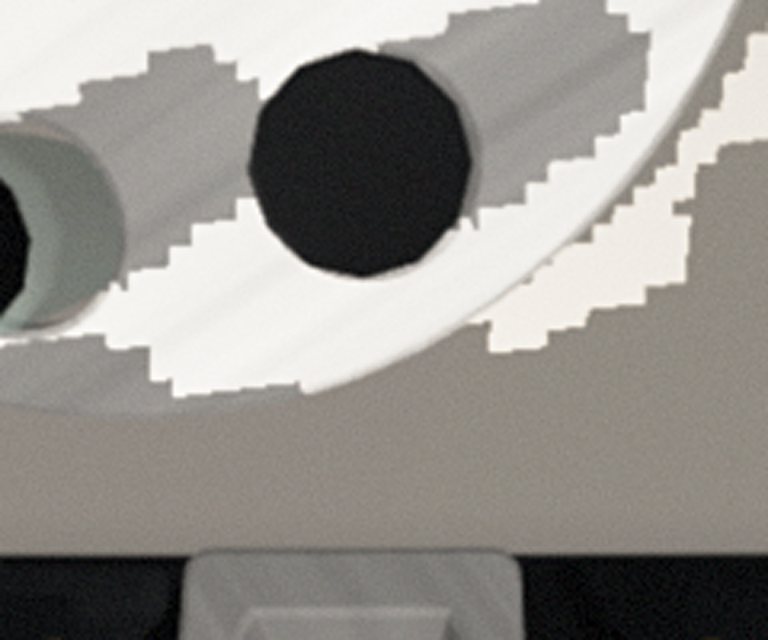

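>>> jog_arm --targets '[[0.45,[-0.003,0,0.0075],0],[1,[-0.003,0,0.0075],0],[1,[-0.003,0,0.0075],0],[1,[-0.003,0,0.0075],0]]'

```text
t: 11.8
eef_pos: [0.5528, 0.1574, -0.0301]
orientation: [-1.122, 1.263, 1.122]
contact_force: [0.2, 1.4, -0.8]
grip_width: 0.453
```

>>> jog_arm --targets '[[1,[0,0,-0.003],0],[1,[0,0,-0.006],0],[1,[0,0,-0.009],0],[1,[0,0,-0.012],0]]'

```text
t: 12.2
eef_pos: [0.555, 0.1504, -0.0287]
orientation: [-1.121, 1.25, 1.121]
contact_force: [-0.1, 17.0, -1.7]
grip_width: 0.454
```

Run:
```python
from h import *
grab('wrist','w13')
plan(0.5520,0.1415,-0.0295,1.459)
p,d,c=load('w13')
for v in range(195,262,4): print(v,at_depth(c,285,v,d[v,285]).round(4),at_depth(c,310,v,d[v,310]).round(4))
```

```text
pose [ 0.555   0.1501 -0.0286] yaw 1.4542 shift [ 0.0008  0.002  -0.0089] roll -0.0048 f [-0.5 14.   0.1] grip 0.458 t 12.25
195 [0.564 0.107 0.036] [0.5535 0.1084 0.0354]
199 [0.5644 0.109  0.035 ] [0.5538 0.1103 0.0349]
203 [0.5646 0.1108 0.035 ] [0.5539 0.1117 0.036 ]
207 [0.5649 0.1125 0.0351] [0.5542 0.1136 0.0354]
211 [0.565  0.1141 0.0358] [0.5544 0.1153 0.0357]
215 [0.5656 0.1164 0.0342] [0.5547 0.1173 0.0353]
219 [0.5657 0.118  0.0349] [0.555  0.1197 0.0333]
223 [0.5663 0.1205 0.0328] [0.5553 0.1218 0.0327]
227 [0.5633 0.1151 0.0532] [0.5539 0.1164 0.0524]
231 [0.5635 0.1167 0.0532] [0.5445 0.0737 0.1681]
235 [0.5635 0.1177 0.0548] [0.5543 0.1193 0.0533]
239 [0.5637 0.1193 0.0547] [0.5543 0.1201 0.0554]
243 [0.5637 0.1202 0.0565] [0.5544 0.1214 0.0561]
247 [0.5639 0.1218 0.0565] [0.5549 0.1242 0.0535]
251 [0.5638 0.1227 0.0582] [0.5558 0.1292 0.0461]
255 [0.5642 0.1246 0.0573] [0.5568 0.1348 0.0379]
259 [0.5644 0.1262 0.0575] [0.5582 0.1425 0.026 ]
```

>>> jog_arm --targets '[[1,[0,0,-0.003],0],[1,[0,0,-0.006],0],[1,[0,0,-0.009],0],[1,[0,0,-0.011],0]]'

```text
t: 12.65
eef_pos: [0.5551, 0.1428, -0.0288]
orientation: [-1.119, 1.244, 1.121]
contact_force: [-2.8, 28.7, -5.8]
grip_width: 0.456
```

Run:
```python
from h import *
grab('wrist','w14')
plan(0.5520,0.1415,-0.0295,1.459)
p,d,c=load('w14')
crop('w14',200,60,440,260,3.2,'w14c')
for v in range(207,262,4): print(v,at_depth(c,285,v,d[v,285]).round(4),at_depth(c,310,v,d[v,310]).round(4))
```

```text
pose [ 0.5551  0.1428 -0.0288] yaw 1.4545 shift [ 0.0006  0.0029 -0.0017] roll -0.0045 f [-1.3 24.8 -5.3] grip 0.455 t 12.7
207 [0.5646 0.1043 0.0359] [0.554  0.1056 0.0357]
211 [0.5649 0.1061 0.0359] [0.5542 0.1072 0.0361]
215 [0.5651 0.1079 0.0359] [0.5544 0.109  0.0362]
219 [0.5654 0.1097 0.0358] [0.5549 0.1116 0.0339]
223 [0.5657 0.1117 0.0354] [0.5549 0.1127 0.0358]
227 [0.5661 0.1136 0.035 ] [0.5552 0.1147 0.0355]
231 [0.5663 0.1154 0.0352] [0.5554 0.1166 0.0352]
235 [0.5669 0.1179 0.0336] [0.5558 0.1189 0.0343]
239 [0.5671 0.1196 0.0341] [0.5561 0.1211 0.0335]
243 [0.5677 0.1224 0.0321] [0.5563 0.1232 0.0331]
247 [0.5684 0.1253 0.0298] [0.5569 0.1267 0.0297]
251 [0.564  0.1156 0.0558] [0.5547 0.1168 0.0555]
255 [0.5641 0.1168 0.0568] [0.5548 0.1181 0.0563]
259 [0.5642 0.1181 0.0574] [0.5548 0.1189 0.0579]
```

View pics/w14c.png

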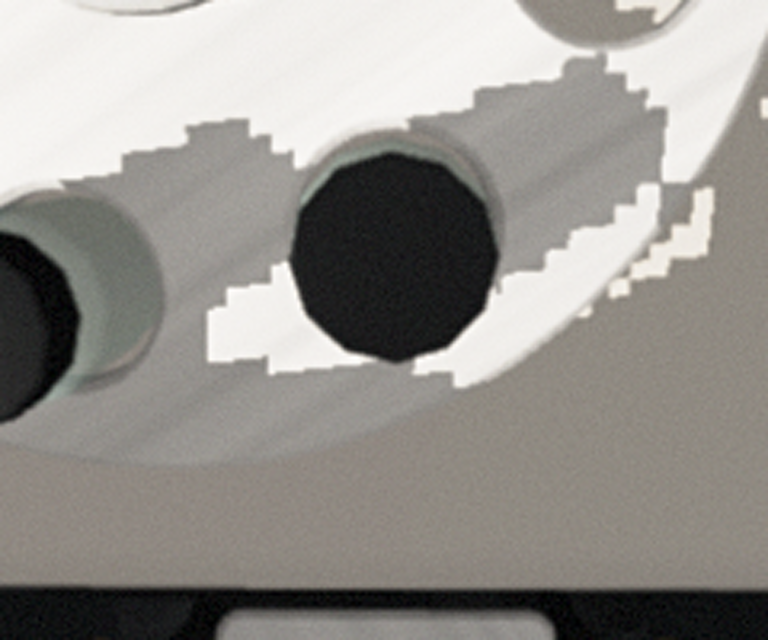

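>>> jog_arm --targets '[[1,[0,0,-0.002],0],[1,[0,0,-0.004],0],[1,[0,0,-0.006],0],[1,[0,0,-0.006],0]]'

```text
t: 13.1
eef_pos: [0.555, 0.1397, -0.0288]
orientation: [-1.119, 1.24, 1.121]
contact_force: [-3.1, 34.4, -6.5]
grip_width: 0.458
```

Run:
```python
from h import *
grab('wrist','w15')
plan(0.5520,0.1415,-0.0295,1.459)
p,d,c=load('w15')
crop('w15',200,180,440,300,3.2,'w15c')
for u in (285,310,330): 
  for v in range(231,272,3): print(u,v,at_depth(c,u,v,d[v,u]).round(4))
```

```text
pose [ 0.5549  0.1397 -0.0288] yaw 1.4556 shift [0.0006 0.0031 0.0015] roll -0.0034 f [-3.7 34.4 -6.1] grip 0.456 t 13.15
285 231 [0.5661 0.1121 0.0351]
285 234 [0.5663 0.1137 0.0346]
285 237 [0.5664 0.1147 0.0357]
285 240 [0.5667 0.1164 0.0349]
285 243 [0.5669 0.1179 0.0348]
285 246 [0.5674 0.1199 0.0336]
285 249 [0.5678 0.1219 0.0323]
285 252 [0.5687 0.125  0.0288]
285 255 [ 0.5744  0.1404 -0.0009]
285 258 [0.5671 0.1227 0.04  ]
285 261 [0.5642 0.1161 0.0563]
285 264 [0.5643 0.1172 0.0567]
285 267 [0.5641 0.1174 0.0586]
285 270 [0.5644 0.119  0.0581]
310 231 [0.5552 0.1134 0.035 ]
310 234 [0.5553 0.1146 0.0353]
310 237 [0.5555 0.116  0.0354]
310 240 [0.5557 0.1176 0.0349]
310 243 [0.5559 0.1193 0.0344]
310 246 [0.5562 0.1211 0.0337]
310 249 [0.5564 0.1227 0.0332]
310 252 [0.5569 0.1258 0.0299]
310 255 [ 0.5602  0.1421 -0.0012]
310 258 [0.5565 0.1248 0.0381]
310 261 [0.5548 0.1172 0.0562]
310 264 [0.5548 0.1178 0.0575]
310 267 [0.555  0.1192 0.0571]
310 270 [0.5552 0.1206 0.0568]
330 231 [0.5465 0.1144 0.0349]
330 234 [0.5466 0.1154 0.0358]
330 237 [0.5468 0.1169 0.0355]
330 240 [0.5469 0.1187 0.0347]
330 243 [0.5471 0.1204 0.0342]
330 246 [0.5473 0.1218 0.0341]
330 249 [0.5474 0.1237 0.0331]
330 252 [ 0.5487  0.1417 -0.0017]
330 255 [5.488e-01 1.427e-01 2.000e-04]
330 258 [0.5478 0.1263 0.0369]
330 261 [0.5473 0.1186 0.0551]
330 264 [0.5474 0.1194 0.0559]
330 267 [0.5475 0.1197 0.0578]
330 270 [0.5476 0.1215 0.0568]
```

View pics/w15c.png

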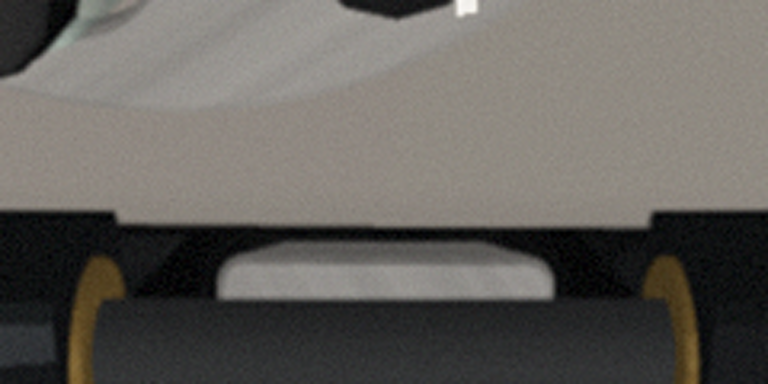

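>>> jog_arm --targets '[[1,[0,0,-0.002],0],[1,[0,0,-0.003],0],[0.4,[0,0,-0.003],0],[0.4,[0,0,0.002],0],[0.4,[0,0,0.005],0]]'

```text
t: 13.65
eef_pos: [0.5556, 0.1386, -0.0281]
orientation: [-1.125, 1.248, 1.12]
contact_force: [5.3, 5.3, 0.7]
grip_width: 0.579
```

Run:
```python
from h import *
grab('wrist','w16')
plan(0.5520,0.1415,-0.0295,1.459)
p,d,c=load('w16')
crop('w16',200,180,440,300,3.2,'w16c')
for u in (285,310,330): 
  for v in range(231,272,3): print(u,v,at_depth(c,u,v,d[v,u]).round(4))
```

```text
pose [ 0.5556  0.1385 -0.0281] yaw 1.4557 shift [0.0014 0.0039 0.0025] roll -0.0033 f [ 3.7 10.  -0.3] grip 0.588 t 13.7
285 231 [0.5669 0.1117 0.0359]
285 234 [0.5673 0.1134 0.0351]
285 237 [0.5674 0.1147 0.0354]
285 240 [0.5677 0.1162 0.0352]
285 243 [0.5681 0.1181 0.0341]
285 246 [0.5687 0.1204 0.0321]
285 249 [0.5689 0.1219 0.0319]
285 252 [0.5697 0.125  0.0285]
285 255 [ 0.5752  0.1399 -0.0006]
285 258 [ 0.5755  0.1417 -0.0006]
285 261 [5.756e-01 1.432e-01 2.000e-04]
285 264 [0.5746 0.1418 0.0069]
285 267 [0.5739 0.1409 0.0123]
285 270 [0.5735 0.1409 0.0158]
310 231 [0.5561 0.1133 0.0347]
310 234 [0.5562 0.1143 0.0359]
310 237 [0.5564 0.1156 0.0362]
310 240 [0.5567 0.1176 0.0347]
310 243 [0.5569 0.1195 0.0337]
310 246 [0.5572 0.1212 0.0329]
310 249 [0.5575 0.1234 0.0315]
310 252 [0.5579 0.1256 0.0298]
310 255 [5.609e-01 1.409e-01 5.000e-04]
310 258 [0.5609 0.1417 0.0026]
310 261 [0.5607 0.1413 0.0072]
310 264 [0.5606 0.1417 0.0101]
310 267 [0.5604 0.1415 0.0139]
310 270 [0.5603 0.1415 0.0173]
330 231 [0.5474 0.114  0.0356]
330 234 [0.5475 0.1157 0.0347]
330 237 [0.5477 0.1169 0.0353]
330 240 [0.5478 0.1185 0.0349]
330 243 [0.548  0.1202 0.0342]
330 246 [0.5482 0.1222 0.033 ]
330 249 [0.5483 0.124  0.0324]
330 252 [ 5.494e-01  1.407e-01 -3.000e-04]
330 255 [ 0.5496  0.1429 -0.0011]
330 258 [0.5497 0.1429 0.0027]
330 261 [0.5498 0.1429 0.0065]
330 264 [0.5499 0.1433 0.0092]
330 267 [0.55   0.1432 0.0129]
330 270 [0.55   0.1435 0.0157]
```

View pics/w16c.png

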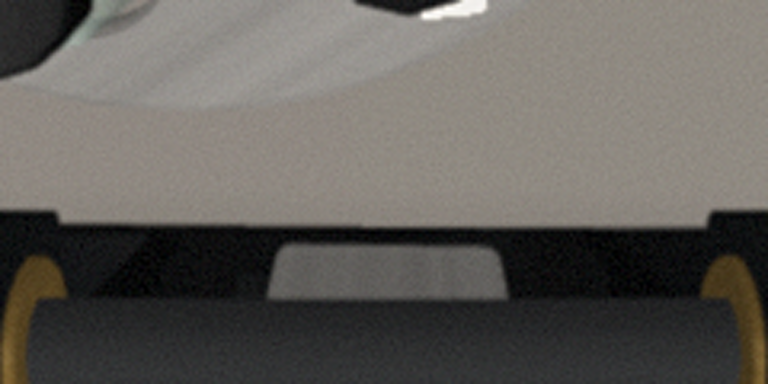

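>>> jog_arm --targets '[[0.2,[0,0,0.012],0],[0.2,[-0.02,0,0.016],0],[0.2,[-0.06,0,0.016],0],[0.2,[-0.1,0,0.03],0],[0.2,[-0.13,0,0.07],0]]'

```text
t: 14.2
eef_pos: [0.5575, 0.2007, 0.1023]
orientation: [-1.12, 1.266, 1.12]
contact_force: [1.6, 0.9, -0.3]
grip_width: 0.792
```

>>> jog_arm --targets '[[0.2,[0,0,0.03],0],[0.2,[0,0,0.03],0]]'

```text
t: 14.4
eef_pos: [0.5622, 0.2356, 0.101]
orientation: [-1.124, 1.26, 1.124]
contact_force: [-0.4, -1.1, -1.0]
grip_width: 0.801
```

Run:
```python
from h import *
grab('wrist','w17')
plan(0.5569,0.158,0.09,1.459)
p,d,c=load('w17')
crop('w17',220,60,420,210,4,'w17c')
print(proj(c,[.5569,.158,.062]))
```

```text
pose [0.561  0.2335 0.0998] yaw 1.4548 shift [ 0.0098 -0.0047 -0.0755] roll -0.0042 f [-0.4 -0.3  0. ] grip 0.801 t 14.45
[314.20901888 108.07644435]
```

View pics/w17c.png

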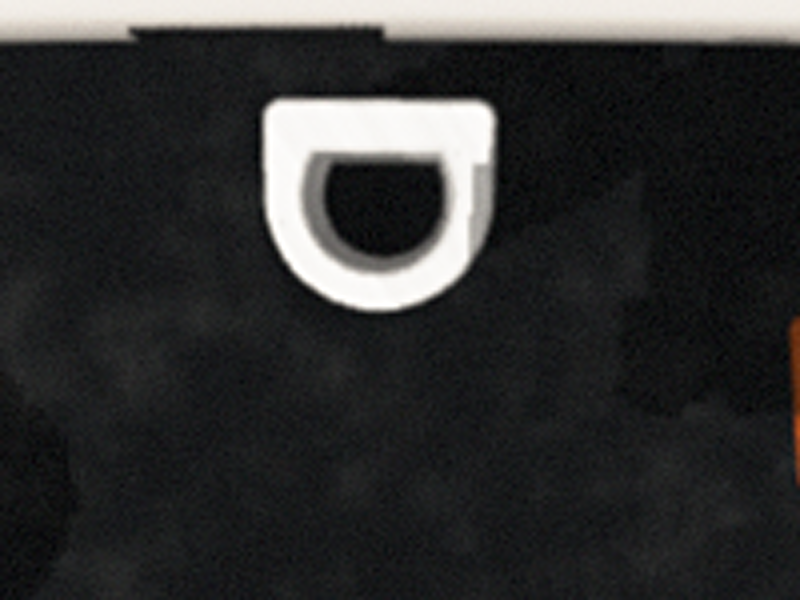

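Run:
```python
from h import *
p,d,c=load('w17')
W=lambda u,v,z: at_z(c,220+(u+.5)/4-.5,60+(v+.5)/4-.5,z)[:2]
a=W(280,98,.062);b=W(480,99,.062);print(np.degrees(np.arctan2(*(a-b)[::-1])), 'flat mid',(a+b)/2)
l=W(263,192,.062);r=W(496,192,.062);print('sides mid',(l+r)/2,np.linalg.norm(l-r)); ba=W(379,311,.062);print('back',ba)
n=np.array([np.cos(1.455),np.sin(1.455)]);print('axis from back',ba-.02*n,'from flat',(a+b)/2+.016*n)
ax=(ba-.02*n+(a+b)/2+.016*n)/2; print(ax)
plan(ax[0],ax[1],0.09,1.4585)
```

```text
-6.881069666744412 flat mid [0.55472945 0.14213357]
sides mid [0.55666392 0.15768332] 0.04088228867539018
back [0.55918536 0.17821338]
axis from back [0.5568746  0.15834732] from flat [0.55657806 0.15802642]
[0.55672633 0.15818687]
pose [0.561  0.2335 0.0998] yaw 1.4548 shift [ 0.0098 -0.0045 -0.0753] roll -0.0037 f [-0.4 -0.3  0. ] grip 0.801 t 14.45
```

>>> jog_arm --targets '[[0.3,[0.01,-0.0022,-0.038],0],[0.3,[0.02,-0.0045,-0.0755],0],[0.3,[0.05,-0.0045,-0.0755],0],[0.3,[0.08,-0.0045,-0.0755],0],[0.3,[0.1,-0.0045,-0.0755],0]]'

```text
t: 14.95
eef_pos: [0.5549, 0.1543, -0.0026]
orientation: [-1.12, 1.27, 1.123]
contact_force: [-0.2, -0.0, -0.6]
grip_width: 0.703
```

Run:
```python
from h import *
plan(.5567,.1582,-.003,1.4506)
```

```text
pose [ 0.5549  0.1543 -0.0026] yaw 1.4507 shift [ 0.0003 -0.0013  0.0041] roll 0.0001 f [-0.2 -0.  -0.6] grip 0.703 t 14.95
```

>>> jog_arm --targets '[[0.3,[0,-0.001,0.004],0],[1,[0,-0.001,0.004],0],[1,[0,-0.001,0.004],0],[1,[0,-0.001,0.004],0],[1,[0,-0.001,0.004],0]]'

```text
t: 15.45
eef_pos: [0.5589, 0.1611, 0.0012]
orientation: [-1.122, 1.262, 1.122]
contact_force: [-1.7, 0.2, 2.8]
grip_width: 0.452
```

Run:
```python
from h import *
plan(.5567,.1582,-.003,1.4506)
```

```text
pose [0.5589 0.1611 0.0012] yaw 1.4532 shift [ 0.0042  0.0019 -0.0032] roll 0.0026 f [-1.7  0.2  2.8] grip 0.452 t 15.45
```

>>> jog_arm --targets '[[1,[-0.03,0,0],0],[1,[-0.075,0,0],0],[1,[-0.12,0,0],-0.1],[1,[-0.165,-0.003,-0.02],-0.22],[1,[-0.17,-0.008,-0.05],-0.35]]'

```text
t: 15.95
eef_pos: [0.5651, 0.1122, 0.1775]
orientation: [-1.389, 1.072, 1.375]
contact_force: [1.5, -0.0, -1.6]
grip_width: 0.453
```

Run:
```python
from h import *
plan(.5647,.0314,.17,2.019)
```

```text
pose [0.5651 0.1122 0.1775] yaw 1.8121 shift [ 0.0071  0.0198 -0.0784] roll -0.2069 f [ 1.5 -0.  -1.6] grip 0.453 t 15.95
```

>>> jog_arm --targets '[[1,[0,0.007,-0.028],-0.08],[1,[0.003,0.014,-0.056],-0.15],[1,[0.006,0.02,-0.0784],-0.207],[1,[0.006,0.02,-0.0784],-0.207],[1,[0.006,0.02,-0.0784],-0.207]]'

```text
t: 16.45
eef_pos: [0.5595, 0.0293, 0.1641]
orientation: [-1.524, 0.969, 1.524]
contact_force: [-0.2, 0.2, -2.3]
grip_width: 0.45
```

Run:
```python
from h import *
plan(.5647,.0314,.17,2.019)
grab('scene','s18'); grab('wrist','w18')
crop('s18',260,130,400,260,5,'s18c')
```

```text
pose [0.5595 0.0293 0.1641] yaw 2.0084 shift [-0.0059 -0.0056 -0.0003] roll -0.0106 f [-0.2  0.2 -2.3] grip 0.45 t 16.45
```

View pics/s18c.png

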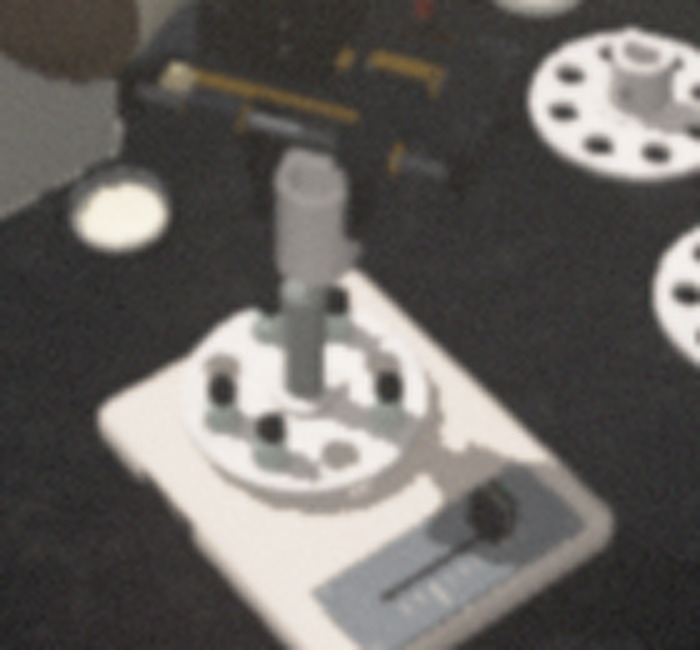

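View pics/w18.png

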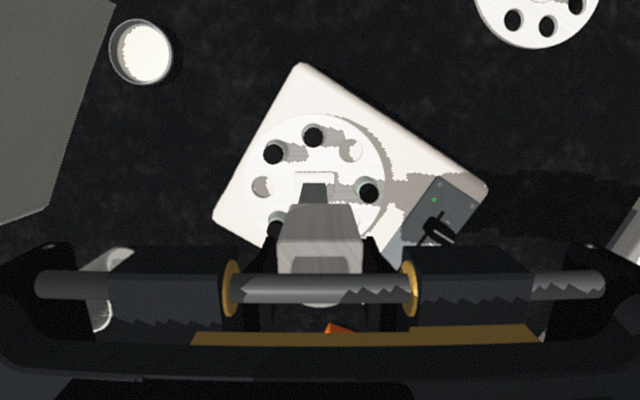

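Run:
```python
from h import *
crop('w18',250,160,390,310,5,'w18c')
```

```text
(no output)
```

View pics/w18c.png

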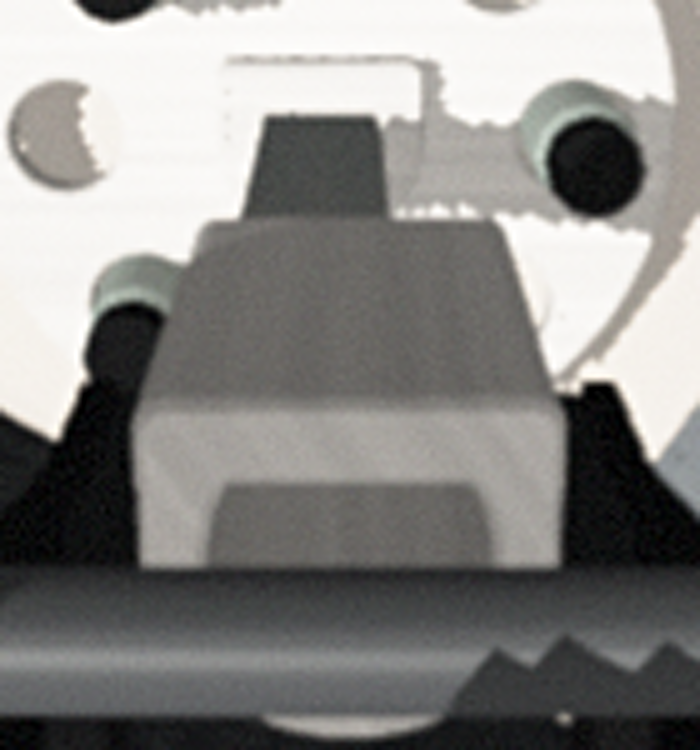

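```bash
cat > al.py <<'E'
from h import *
def W(c,u,v,z,u0,v0,k): return at_z(c,u0+(u+.5)/k-.5,v0+(v+.5)/k-.5,z)[:2]
E
python3 - <<'E'
from al import *
p,d,c=load('w18'); f=lambda u,v,z:W(c,u,v,z,250,160,5)
yaw=2.0084; ty=np.array([-np.sin(yaw),np.cos(yaw)]); tz=np.array([np.cos(yaw),np.sin(yaw)])
def show(n,a,b):
    m=(a+b)/2; e=b-a; print(n,'mid',m.round(4),'len',np.linalg.norm(e).round(4),'edge angle rel tool y',np.degrees(np.arctan2(e@tz,e@ty)).round(2)); return m
t=show('sleeve top',f(136,408,.2249),f(566,408,.2249))
b=show('sleeve bot',f(196,222,.1629),f(508,222,.1629))
s=show('post base',f(266,117,.058),f(379,117,.058))
s2=show('shoulder',f(228,61,.058),f(422,61,.058))
print('axis sleeve',t+.016*tz,b+.016*tz,'post from flat',s+.006*tz)
print(env.observe()['eef_pos'], (np.array([.5661,.0285])-(b+.016*tz))@np.c_[ty,tz], (s+.006*tz-(b+.016*tz))@np.c_[ty,tz])
E
```

```text
sleeve top mid [0.5673 0.0128] len 0.039 edge angle rel tool y -0.08
sleeve bot mid [0.567 0.013] len 0.0398 edge angle rel tool y -0.08
post base mid [0.568  0.0238] len 0.0216 edge angle rel tool y -0.07
shoulder mid [0.5721 0.0137] len 0.0367 edge angle rel tool y -0.07
axis sleeve [0.56054318 0.02725244] [0.5602452  0.02744698] post from flat [0.56545448 0.02918932]
[0.55986632 0.03022204 0.1642207 ] [-0.00574934 -0.0015273 ] [-0.00545677 -0.00062938]
```

>>> jog_arm --targets '[[1,[0,-0.0056,-0.001],0],[1,[0,-0.0056,-0.001],0],[1,[0.012,-0.0056,-0.001],0],[1,[0.022,-0.0056,-0.001],0],[1,[0.03,-0.0056,-0.001],0]]'

```text
t: 17.05
eef_pos: [0.5643, 0.031, 0.1323]
orientation: [-1.524, 0.97, 1.527]
contact_force: [0.1, 0.6, -2.2]
grip_width: 0.452
```

Run:
```python
from h import *
plan(.5661,.0285,.0592,2.0084)
grab('wrist','w19');crop('w19',250,160,390,310,5,'w19c')
```

```text
pose [0.5643 0.031  0.1323] yaw 2.0101 shift [ 0.0731 -0.0007 -0.0031] roll 0.0017 f [ 0.1  0.6 -2.2] grip 0.452 t 17.05
```

View pics/w19c.png

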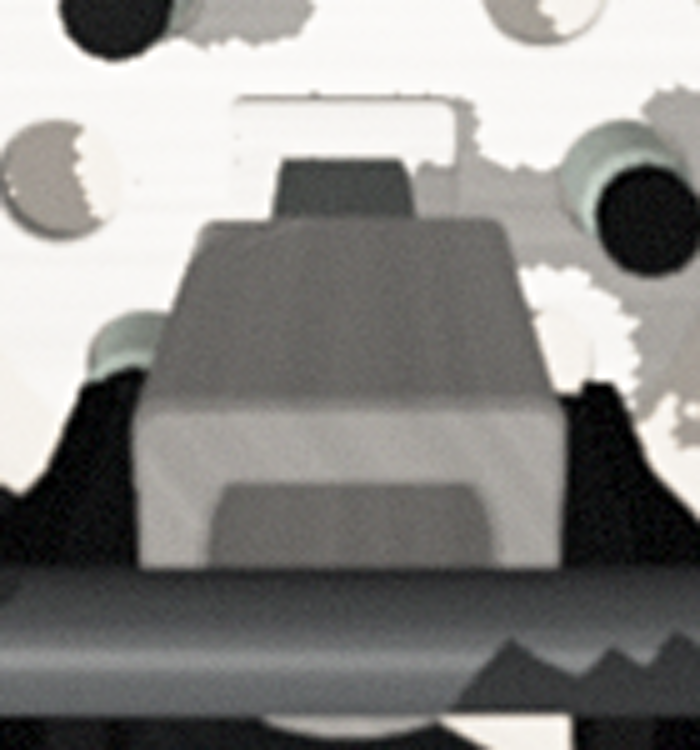

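>>> jog_arm --targets '[[1,[0.015,0,0],0],[1,[0.03,0,0],0],[1,[0.045,0,0],0],[1,[0.06,0,0],0],[1,[0.068,0,0],0]]'

```text
t: 17.6
eef_pos: [0.5645, 0.0308, 0.0646]
orientation: [-1.524, 0.97, 1.527]
contact_force: [0.4, -0.5, -1.7]
grip_width: 0.453
```

>>> jog_arm --targets '[[1,[0.003,0,0],0],[1,[0.006,0,0],0],[1,[0.008,0,0],0]]'

```text
t: 17.9
eef_pos: [0.5657, 0.0309, 0.0591]
orientation: [-1.526, 0.968, 1.524]
contact_force: [-3.7, -0.6, 9.5]
grip_width: 0.454
```

>>> jog_arm --targets '[[1,[-0.001,0,0],0],[0.35,[-0.001,0,0],0],[0.35,[-0.001,0,0],0],[0.35,[-0.001,0,0],0],[0.35,[-0.03,0,0],0]]'

```text
t: 18.4
eef_pos: [0.5622, 0.0303, 0.0849]
orientation: [-1.52, 0.975, 1.532]
contact_force: [0.5, 0.6, 0.2]
grip_width: 0.639
```

>>> jog_arm --targets '[[0.1,[-0.04,0,0],0],[0.1,[-0.07,0,0],0],[0.1,[-0.1,0,0.04],0.15],[0.1,[-0.1,0,0.08],0.3]]'

```text
t: 18.8
eef_pos: [0.5347, 0.1031, 0.193]
orientation: [-1.314, 1.131, 1.305]
contact_force: [0.1, 1.3, -0.6]
grip_width: 0.874
```

Run:
```python
from h import *
grab('wrist','w20');grab('scene','s20');crop('s20',260,130,400,260,5,'s20c')
plan(.448,-.18,.12,1.571)
p,d,c=load('w20');print(proj(c,[.566,.0285,.120]))
```

```text
pose [0.5312 0.1052 0.1898] yaw 1.7199 shift [ 0.0689  0.1249 -0.2698] roll 0.1489 f [ 0.5  0.2 -0.6] grip 0.893 t 18.9
[294.46430908 107.53348554]
```

View pics/w20.png

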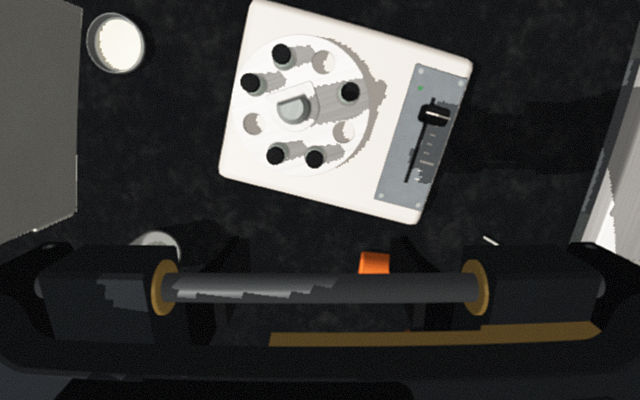

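View pics/s20c.png

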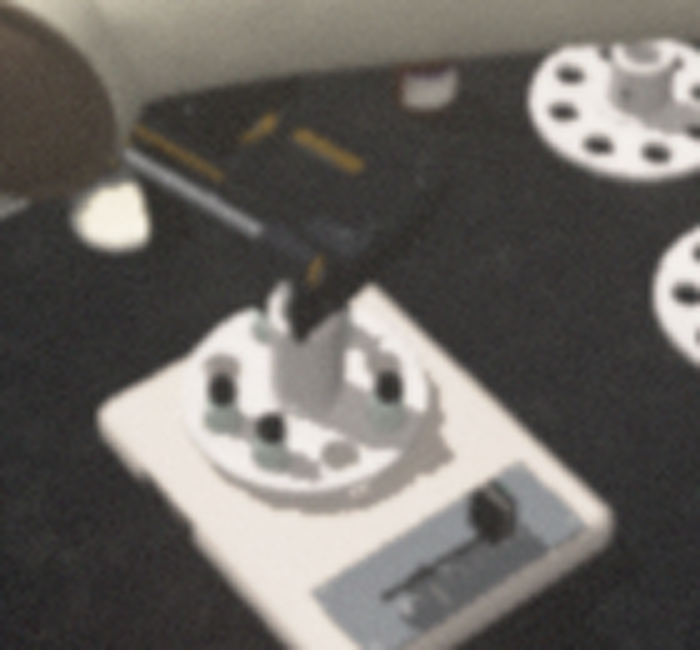

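>>> jog_arm --targets '[[0,[0,0.02,-0.042],0.05],[0,[0,0.04,-0.084],0.1],[0,[0,0.06,-0.126],0.149],[0,[0.0,0.08,-0.168],0.149],[0,[0.02,0.1,-0.212],0.149]]'

```text
t: 19.4
eef_pos: [0.4661, -0.1223, 0.1712]
orientation: [-1.213, 1.205, 1.205]
contact_force: [1.6, -0.1, -0.2]
grip_width: 0.999
```

>>> jog_arm --targets '[[0,[0.025,0.013,-0.042],0],[0,[0.045,0.016,-0.061],0],[0,[0.045,0.016,-0.061],0],[0,[0.045,0.016,-0.061],0]]'

```text
t: 19.8
eef_pos: [0.4487, -0.1818, 0.1239]
orientation: [-1.208, 1.211, 1.208]
contact_force: [-0.6, -0.2, 0.8]
grip_width: 1.002
```

Run:
```python
from h import *
grab('wrist','w21');plan(.448,-.2575,.0,1.571)
crop('w21',220,20,420,230,3.5,'w21c')
p,d,c=load('w20');print([at_depth(c,u,v,d[v,u]).round(4) for u,v in [(281,112),(300,121),(309,100),(293,107)]])
```

```text
pose [ 0.4495 -0.1813  0.1246] yaw 1.5702 shift [ 0.1246  0.0016 -0.0762] roll -0.0008 f [ 0.5 -0.2  0.7] grip 0.999 t 19.85
[array([0.5735, 0.0329, 0.1432]), array([0.5591, 0.0377, 0.1381]), array([0.5553, 0.0211, 0.1183]), array([0.5651, 0.0282, 0.1441])]
```

View pics/w21c.png

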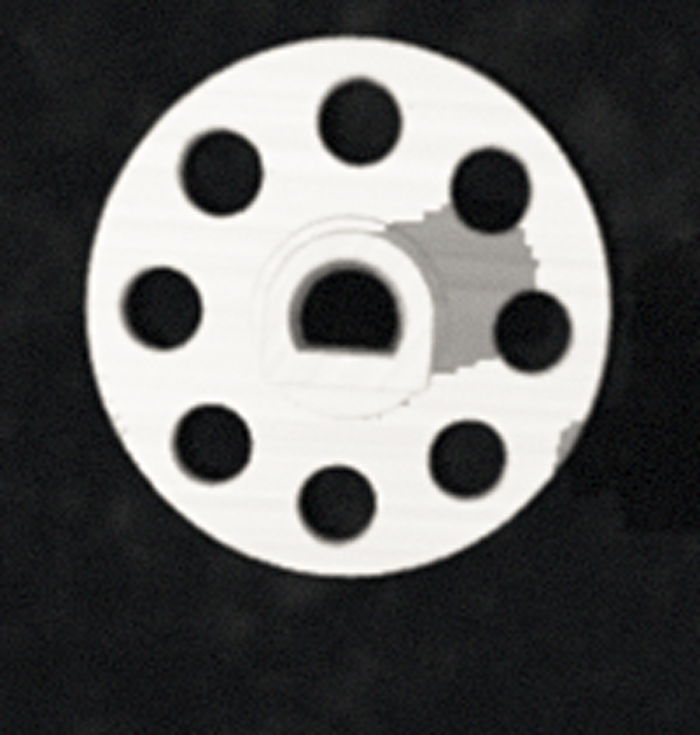

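Run:
```python
from al import *
from scipy.optimize import least_squares
p,d,c=load('w21'); f=lambda u,v,z:W(c,u,v,z,220,20,3.5)
H=[(360,122),(491,190),(532,331),(468,460),(337,503),(213,444),(162,308),(222,172)]
pts=np.array([f(u,v,.008) for u,v in H])
def g(s):
    q=pts-s[:2]; a=np.arctan2(q[:,1],q[:,0]); k=np.round((a-s[2])/(np.pi/4))
    return (q-s[3]*np.c_[np.cos(s[2]+k*np.pi/4),np.sin(s[2]+k*np.pi/4)]).ravel()
b=min((least_squares(g,[.448,-.257,x,.05]) for x in np.linspace(0,.8,9)),key=lambda r:r.cost)
print(b.x,np.degrees(b.x[2])%45,(b.fun*1e3).round(1))
A=f(297,350,.052);B=f(397,354,.052);print('bore flat',A,B,np.linalg.norm(A-B),np.degrees(np.arctan2(*(A-B)[::-1])))
A=f(275,384,.052);B=f(425,386,.052);print('hub flat',A,B,np.degrees(np.arctan2(*(A-B)[::-1])))
l=f(266,320,.052);r=f(433,320,.052);print('sides',l,r,(l+r)/2,np.linalg.norm(l-r))
```

```text
[ 0.44869365 -0.25766557 -0.06317185  0.04954292] 41.38051985509968 [-0.   0.1 -0.  -0.   0.3 -0.2 -0.1  0.3  0.  -0.1 -0.1  0.2  0.1 -0.
 -0.1 -0.1]
bore flat [ 0.46047972 -0.25080543] [ 0.43742684 -0.2498664 ] 0.023072000559037683 -2.3325810505497935
hub flat [ 0.46568566 -0.24311715] [ 0.43085903 -0.24260579] -0.8412103254148707
sides [ 0.46749925 -0.25754721] [ 0.42924133 -0.25748789] [ 0.44837029 -0.25751755] 0.038257961302667114
```

>>> jog_arm --targets '[[0.2,[0,0.0008,-0.04],0.06],[0.2,[0.01,0.0008,-0.0764],0.06],[0.2,[0.05,0.0008,-0.0764],0.06],[0.2,[0.09,0.0008,-0.0764],0.06],[0.2,[0.125,0.0008,-0.0764],0.06]]'

```text
t: 20.35
eef_pos: [0.4494, -0.2571, -0.0013]
orientation: [-1.167, 1.235, 1.163]
contact_force: [-0.1, -0.6, -0.4]
grip_width: 0.806
```

>>> jog_arm --targets '[[0.2,[0.01,0,0],0],[0.2,[0.02,0,0],0],[0.2,[0.02,0,0],0]]'

```text
t: 20.65
eef_pos: [0.4488, -0.2573, -0.0206]
orientation: [-1.166, 1.236, 1.164]
contact_force: [-0.8, 0.2, -0.3]
grip_width: 0.795
```

Run:
```python
from h import *
plan(.4487,-.2577,-.021,1.51)
```

```text
pose [ 0.4488 -0.2573 -0.0206] yaw 1.5111 shift [ 0.0004  0.0001 -0.0004] roll 0.0011 f [-0.8  0.2 -0.3] grip 0.795 t 20.65
```

>>> jog_arm --targets '[[1,[0,0,0],0],[1,[0,0,0],0],[1,[0,0,0],0],[1,[0,0,0],0],[1,[0,0,0],0]]'

```text
t: 21.15
eef_pos: [0.4484, -0.2577, -0.0205]
orientation: [-1.165, 1.237, 1.163]
contact_force: [-0.2, -0.3, 3.3]
grip_width: 0.451
```

>>> jog_arm --targets '[[1,[0,0,0],0],[1,[-0.02,0,0],0],[1,[-0.06,0,0],0.0],[1,[-0.105,0,0],0.0],[1,[-0.15,0,0],0.0]]'

```text
t: 21.65
eef_pos: [0.4465, -0.2571, 0.1295]
orientation: [-1.161, 1.239, 1.166]
contact_force: [1.2, 0.4, -1.7]
grip_width: 0.453
```

Run:
```python
from h import *
plan(.566,.0285,.18,-1.133)
grab('wrist','w22')
```

```text
pose [ 0.4465 -0.2571  0.1295] yaw 1.5092 shift [-0.0505 -0.1016  0.2925] roll 2.6422 f [ 1.2  0.4 -1.7] grip 0.453 t 21.65
```

View pics/w22.png

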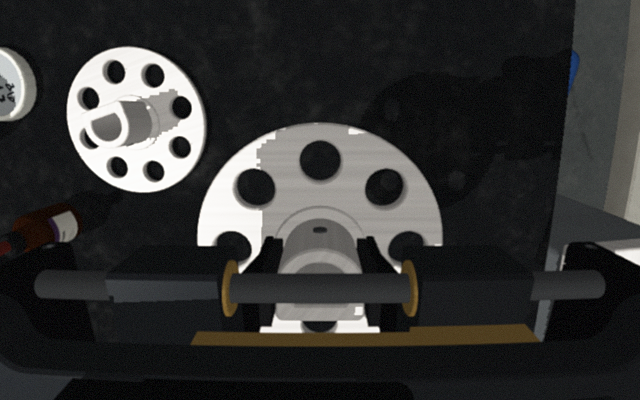

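>>> jog_arm --targets '[[1,[-0.03,0,0.005],0.12],[1,[-0.05,-0.005,0.02],0.26],[1,[-0.05,-0.015,0.045],0.4],[1,[-0.05,-0.025,0.07],0.54],[1,[-0.05,-0.033,0.095],0.68]]'

```text
t: 22.2
eef_pos: [0.4861, -0.1637, 0.1779]
orientation: [-0.642, 1.475, 0.644]
contact_force: [-0.8, 0.4, -2.7]
grip_width: 0.451
```

Run:
```python
from h import *
plan(.566,.0285,.18,-1.133)
```

```text
pose [ 0.4861 -0.1637  0.1779] yaw 0.8229 shift [-0.0021  0.0721  0.1953] roll 1.9559 f [-0.8  0.4 -2.7] grip 0.451 t 22.2
```

>>> jog_arm --targets '[[1,[0,0.015,0.04],0.14],[1,[0,0.03,0.08],0.28],[1,[0,0.045,0.12],0.42],[1,[0,0.06,0.16],0.56],[1,[0,0.07,0.185],0.7]]'

```text
t: 22.7
eef_pos: [0.5598, 0.0215, 0.1775]
orientation: [-0.098, 1.57, 0.099]
contact_force: [0.1, -0.6, -2.8]
grip_width: 0.458
```

>>> jog_arm --targets '[[1,[0,0,0],0.14],[1,[0,0,0],0.28],[1,[0,0,0],0.42],[1,[0,0,0],0.56],[1,[0,0,0],0.7]]'

```text
t: 23.2
eef_pos: [0.5588, 0.0189, 0.1774]
orientation: [0.451, 1.526, -0.453]
contact_force: [-0.4, 0.4, -2.8]
grip_width: 0.457
```

Run:
```python
from h import *
plan(.566,.0285,.18,-1.133)
```

```text
pose [0.5588 0.0189 0.1774] yaw -0.5765 shift [-0.0027  0.012   0.0009] roll 0.5565 f [-0.4  0.4 -2.8] grip 0.457 t 23.2
```

>>> jog_arm --targets '[[1,[0,0.006,0],0.14],[1,[0,0.012,0.001],0.28],[1,[0,0.012,0.001],0.42],[1,[0,0.012,0.001],0.5565],[1,[0,0.012,0.001],0.5565]]'

```text
t: 23.7
eef_pos: [0.5662, 0.0285, 0.1775]
orientation: [0.875, 1.389, -0.878]
contact_force: [-0.1, -0.2, -2.1]
grip_width: 0.454
```

Run:
```python
from h import *
plan(.566,.0283,.16,-1.133)
grab('scene','s23');crop('s23',250,110,410,250,5,'s23c');grab('wrist','w23');
```

```text
pose [0.5662 0.0285 0.1775] yaw -1.1271 shift [ 0.0175 -0.0002  0.0001] roll 0.0059 f [-0.1 -0.2 -2.1] grip 0.454 t 23.7
```

View pics/s23c.png

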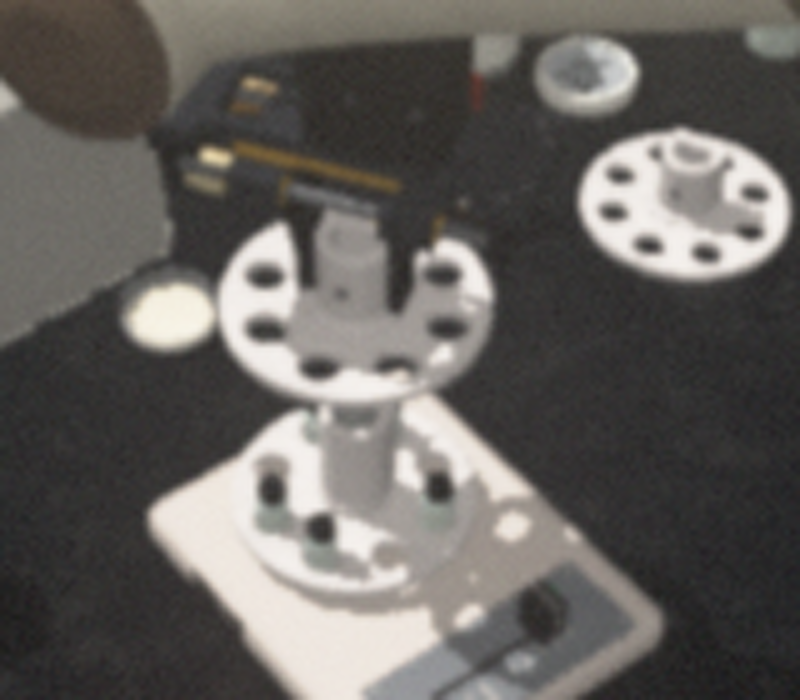

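View pics/w23.png

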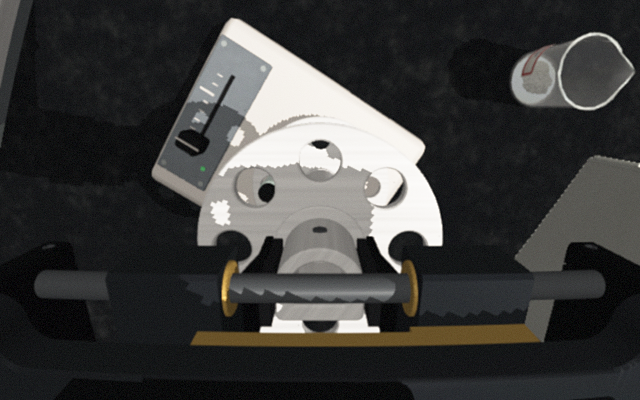

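Run:
```python
from h import *
from scipy.optimize import least_squares
crop('w23',190,110,450,250,3,'w23c')
p,d,c=load('w23'); z=.1775+.0206+.008
pts=np.array([at_z(c,u,v,z)[:2] for u,v in [(320,160),(255,187),(385,187),(234,247)][:3]])
def g(s):
    q=pts-s[:2]; a=np.arctan2(q[:,1],q[:,0]); k=np.round((a-s[2])/(np.pi/4))
    return (q-.0496*np.c_[np.cos(s[2]+k*np.pi/4),np.sin(s[2]+k*np.pi/4)]).ravel()
b=min((least_squares(g,[.566,.0285,x]) for x in np.linspace(0,.8,9)),key=lambda r:r.cost); print(b.x,np.degrees(b.x[2])%45,b.fun.round(4))
```

```text
[0.56625292 0.02909879 0.44711262] 25.617666172970363 [ 0.     -0.      0.0002  0.0001 -0.0003 -0.0001]
```

View pics/w23c.png

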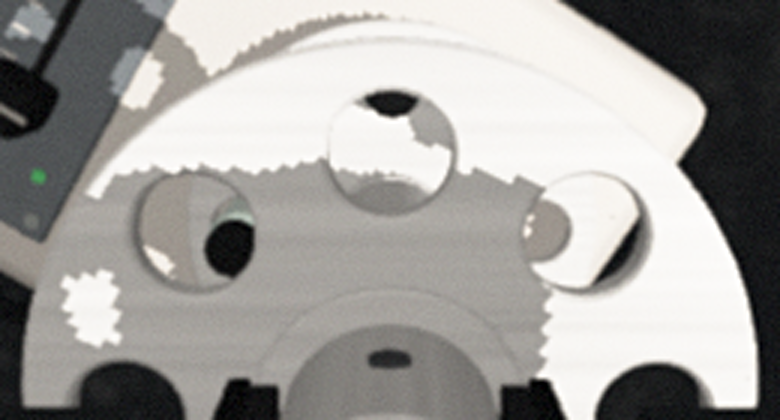

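>>> jog_arm --targets '[[1,[0.02,0,0],0.006],[1,[0.04,0,0],0.006],[1,[0.05,0,0],0.006],[1,[0.056,0,0],0.006],[1,[0.062,0,0],0.006]]'

```text
t: 24.3
eef_pos: [0.5676, 0.0285, 0.117]
orientation: [0.88, 1.385, -0.88]
contact_force: [-0.3, -0.2, -0.9]
grip_width: 0.451
```

>>> jog_arm --targets '[[1,[0.005,0,0],0],[1,[0.009,0,0],0],[1,[0.012,0,0],0]]'

```text
t: 24.6
eef_pos: [0.5674, 0.0285, 0.105]
orientation: [0.881, 1.385, -0.88]
contact_force: [0.4, -0.6, -2.4]
grip_width: 0.456
```

>>> jog_arm --targets '[[1,[0.003,0,0],0],[1,[0.006,0,0],0],[1,[0.008,0,0],0]]'

```text
t: 24.9
eef_pos: [0.5676, 0.0284, 0.0994]
orientation: [0.88, 1.384, -0.88]
contact_force: [-6.9, 1.5, 15.7]
grip_width: 0.452
```

>>> jog_arm --targets '[[1,[-0.002,0,0],0],[0.3,[-0.002,0,0],0],[0.3,[-0.002,0,0],0],[0.3,[-0.002,0,0],0],[0.3,[-0.03,0,0],0]]'

```text
t: 25.4
eef_pos: [0.5644, 0.0279, 0.1235]
orientation: [0.877, 1.391, -0.887]
contact_force: [-0.3, 0.1, 0.0]
grip_width: 0.68
```

>>> jog_arm --targets '[[0.3,[-0.04,0,0],0],[0.3,[-0.07,0,0],0],[0.3,[-0.07,0,0.03],-0.14],[0.3,[-0.07,0,0.06],-0.28],[0.3,[-0.07,0,0.06],-0.42]]'

```text
t: 25.9
eef_pos: [0.5938, -0.0281, 0.197]
orientation: [0.555, 1.498, -0.556]
contact_force: [-1.0, -0.3, -0.7]
grip_width: 0.704
```

Run:
```python
from h import *
grab('wrist','w24');grab('scene','s24');crop('s24',250,130,410,270,5,'s24c')
plan(.40,.015,.2,0)
```

```text
pose [ 0.5928 -0.0266  0.1967] yaw -0.7145 shift [-0.0033 -0.0949 -0.1729] roll -0.7145 f [-1.  -0.3 -0.5] grip 0.703 t 26.0
```

View pics/w24.png

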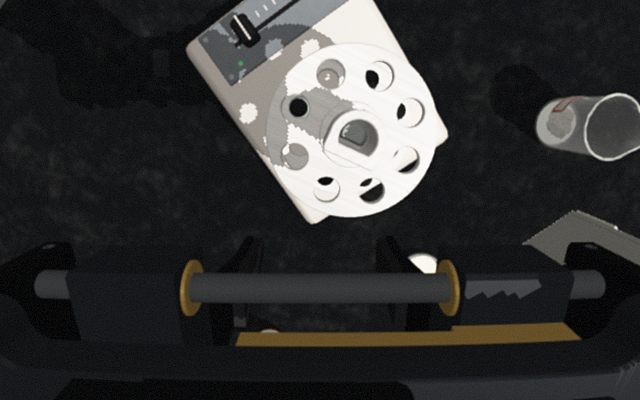

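View pics/s24c.png

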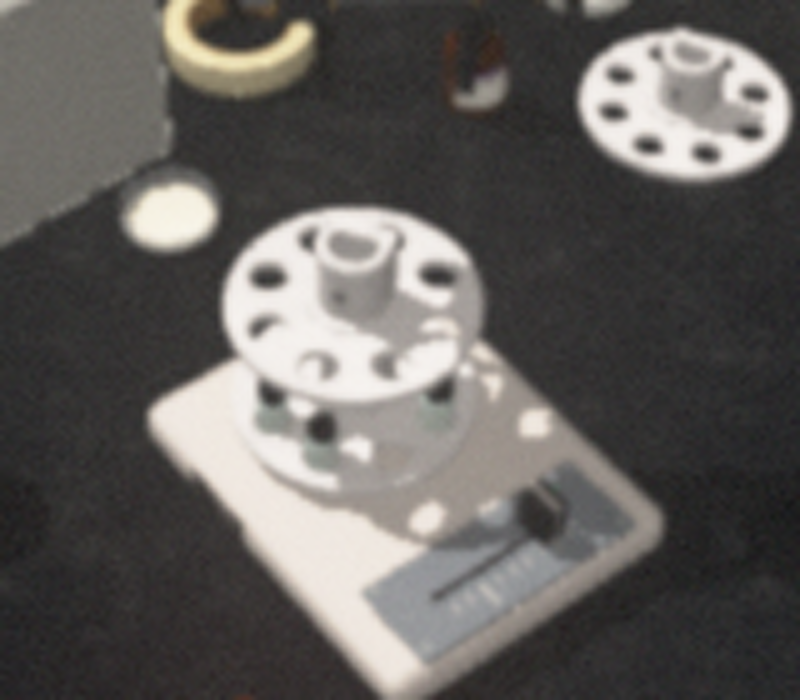

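Run:
```python
from h import *
plan(.507,.0105,.16,-.112)
```

```text
pose [ 0.5928 -0.0266  0.1967] yaw -0.7145 shift [ 0.0367 -0.0282 -0.0891] roll -0.6025 f [-1.  -0.3 -0.5] grip 0.703 t 26.0
```

>>> jog_arm --targets '[[0.3,[0,-0.009,-0.03],-0.15],[0.3,[0,-0.018,-0.06],-0.3],[0.3,[0.015,-0.0282,-0.089],-0.45],[0.3,[0.037,-0.0282,-0.089],-0.6],[0.3,[0.037,-0.0282,-0.089],-0.6025]]'

```text
t: 26.5
eef_pos: [0.5042, 0.0113, 0.158]
orientation: [0.087, 1.574, -0.089]
contact_force: [-0.6, -0.6, -0.2]
grip_width: 0.697
```

>>> jog_arm --targets '[[0.3,[0,0,0],0],[0.3,[0,0,0],0]]'

```text
t: 26.7
eef_pos: [0.5081, 0.0113, 0.161]
orientation: [0.089, 1.567, -0.089]
contact_force: [1.2, 0.5, 1.0]
grip_width: 0.697
```

Run:
```python
from h import *
grab('wrist','w25');plan(.432,.0158,.008,-.112)
crop('w25',240,40,430,190,4,'w25c')
```

```text
pose [0.5081 0.0112 0.1609] yaw -0.1129 shift [ 0.1528 -0.0041 -0.0764] roll -0.0009 f [-0.6 -0.6 -0.7] grip 0.703 t 26.75
```

View pics/w25c.png

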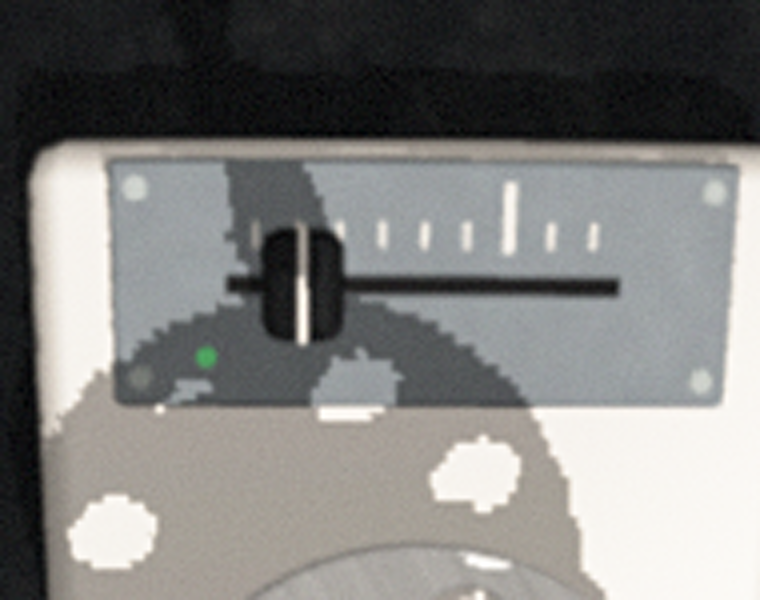

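```bash
cat > sl.py <<'E'
from al import *
def slider(fn,u0,v0,k,line,ticks):
    p,d,c=load(fn); f=lambda u,v,z:W(c,u,v,z,u0,v0,k)
    a=-.112; my=np.array([-np.sin(a),np.cos(a)]); mx=np.array([np.cos(a),np.sin(a)])
    T=np.array([f(u,v,.038)@my for _,u,v in ticks]); V=np.array([t[0] for t in ticks])
    A=np.polyfit(T,V,1); print('fit',A,'res mm',((np.polyval(A,T)-V)*1e3).round(2))
    g=np.mean([f(u,v,.070) for u,v in line],0); print('grip',g,'value',np.polyval(A,g@my))
E
python3 - <<'E'
from sl import *
slider('w25',240,40,4,[(303,228),(303,342)],[(0,257,235),(.02,340,235),(.03,382,235),(.04,424,236),(.05,467,236),(.06,511,218),(.07,551,237),(.08,593,237)])
plan(.432,.0158,.008,-.112)
E
```

```text
fit [ 1.00285711 -0.05295434] res mm [ 0.23 -0.12 -0.17 -0.21 -0.01  0.31 -0.03 -0.01]
grip [0.4330262 0.0159335] value 0.011460455103504942
pose [0.5081 0.0112 0.1609] yaw -0.1129 shift [ 0.1528 -0.0041 -0.0764] roll -0.0009 f [-0.6 -0.6 -0.7] grip 0.703 t 26.75
```

>>> jog_arm --targets '[[0.4,[0,-0.0037,-0.04],0],[0.4,[0.02,-0.0037,-0.0752],0],[0.4,[0.06,-0.0037,-0.0752],0],[0.4,[0.1,-0.0037,-0.0752],0],[0.4,[0.13,-0.0037,-0.0752],0]]'

```text
t: 27.25
eef_pos: [0.432, 0.0157, 0.0292]
orientation: [0.089, 1.568, -0.088]
contact_force: [-0.1, 0.5, 0.2]
grip_width: 0.603
```

>>> jog_arm --targets '[[0.4,[0.01,0,0],0],[0.4,[0.02,0,0],0],[0.4,[0.02,0,0],0]]'

```text
t: 27.55
eef_pos: [0.4322, 0.0157, 0.0099]
orientation: [0.087, 1.569, -0.087]
contact_force: [-0.2, -0.4, 0.8]
grip_width: 0.599
```

Run:
```python
from h import *
plan(.433,.0159,.01,-.112)
```

```text
pose [0.4322 0.0157 0.0099] yaw -0.1111 shift [-0.0001  0.0003  0.0008] roll 0.0009 f [-0.2 -0.4  0.8] grip 0.599 t 27.55
```

Now close on the grip (18 mm → about 0.21).

>>> jog_arm --targets '[[1,[0,0,0],0],[1,[0,0,0],0],[1,[0,0,0],0],[1,[0,0,0],0],[1,[0,0,0],0]]'

```text
t: 28.05
eef_pos: [0.4318, 0.0157, 0.0103]
orientation: [0.087, 1.568, -0.086]
contact_force: [-0.1, -0.3, -0.1]
grip_width: 0.23
```

>>> jog_arm --targets '[[1,[0,0,0],0],[1,[0,0.012,0],0],[1,[0,0.026,0],0],[1,[0,0.04,0],0],[1,[0,0.0485,0],0]]'

```text
t: 28.55
eef_pos: [0.4377, 0.0656, 0.0102]
orientation: [0.086, 1.568, -0.085]
contact_force: [1.1, -2.4, 4.4]
grip_width: 0.205
```

>>> jog_arm --targets '[[1,[0,0,0],0],[1,[0,0,0],0]]'

```text
t: 28.75
eef_pos: [0.4377, 0.0652, 0.0102]
orientation: [0.087, 1.568, -0.085]
contact_force: [-0.8, 2.0, 4.7]
grip_width: 0.201
```

Run:
```python
from h import *
plan(.4384,.0643,.01,-.112)
grab('wrist','w26');crop('w26',220,80,420,270,4,'w26c')
```

```text
pose [0.4377 0.0652 0.0102] yaw -0.1092 shift [ 0.0002 -0.0008  0.0008] roll 0.0028 f [-0.8  2.   4.7] grip 0.201 t 28.75
```

View pics/w26c.png

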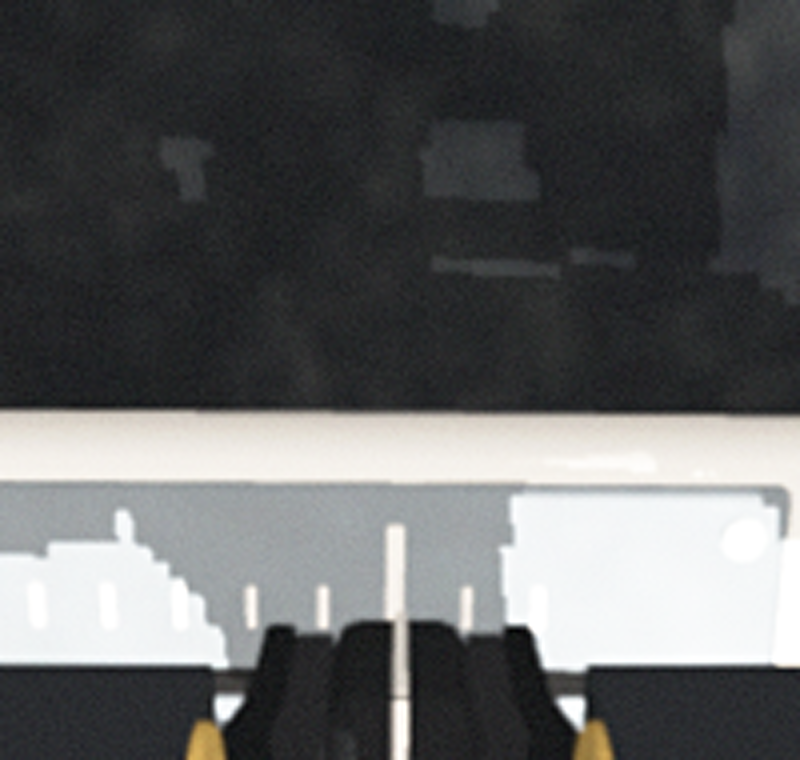

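>>> jog_arm --targets '[[1,[0,-0.0008,0],0],[1,[0,-0.0008,0],0],[1,[0,-0.0008,0],0]]'

```text
t: 29.1
eef_pos: [0.4375, 0.0633, 0.0102]
orientation: [0.087, 1.568, -0.086]
contact_force: [0.1, 1.2, 5.4]
grip_width: 0.204
```

Run:
```python
from h import *
plan(.4384,.0643,.01,-.112)
grab('wrist','w27');crop('w27',295,200,345,270,10,'w27c')
```

```text
pose [0.4375 0.0633 0.0102] yaw -0.1104 shift [0.0002 0.0011 0.0008] roll 0.0016 f [0.1 1.2 5.4] grip 0.204 t 29.1
```

View pics/w27c.png

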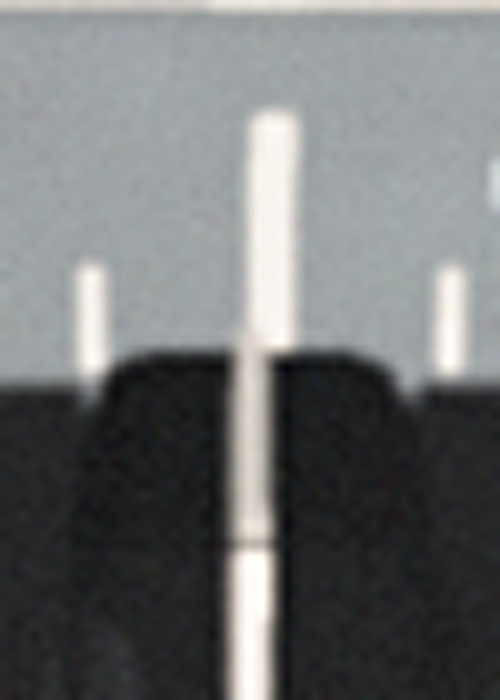

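>>> jog_arm --targets '[[1,[0,0.0008,0],0],[1,[0,0.0008,0],0],[1,[0,0.0008,0],0]]'

```text
t: 29.45
eef_pos: [0.4375, 0.0637, 0.0102]
orientation: [0.087, 1.568, -0.087]
contact_force: [0.9, -0.5, 5.1]
grip_width: 0.204
```

Run:
```python
from h import *
plan(.4384,.0643,.01,-.112)
grab('wrist','w28');crop('w28',295,200,345,270,10,'w28c')
```

```text
pose [0.4375 0.0637 0.0102] yaw -0.1105 shift [0.0002 0.0007 0.0008] roll 0.0015 f [ 0.9 -0.5  5.1] grip 0.204 t 29.45
```

View pics/w28c.png

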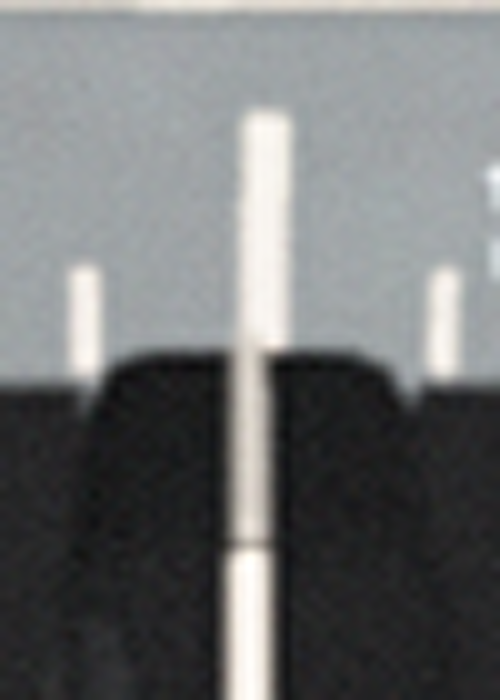

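>>> jog_arm --targets '[[1,[0,0.001,0],0],[1,[0,0.001,0],0],[1,[0,0.001,0],0]]'

```text
t: 29.8
eef_pos: [0.4376, 0.0646, 0.0102]
orientation: [0.087, 1.568, -0.087]
contact_force: [0.8, -0.9, 5.2]
grip_width: 0.202
```

Run:
```python
from h import *
plan(.4384,.0643,.01,-.112)
grab('wrist','w29');crop('w29',295,200,345,270,10,'w29c')
```

```text
pose [0.4376 0.0646 0.0102] yaw -0.1104 shift [ 0.0002 -0.0002  0.0008] roll 0.0016 f [ 0.8 -0.9  5.2] grip 0.202 t 29.8
```

View pics/w29c.png

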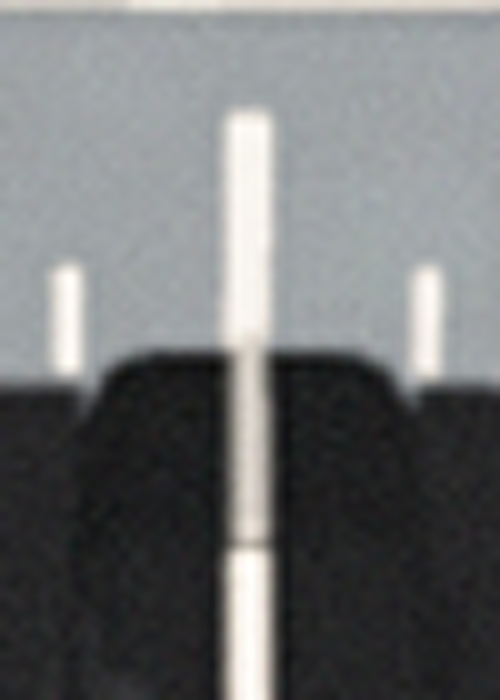

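>>> jog_arm --targets '[[0.55,[0,0,0],0],[0.55,[0,0,0],0],[0.55,[0,0,0],0],[0.55,[-0.02,0,0],0],[0.55,[-0.06,0,0],0]]'

```text
t: 30.35
eef_pos: [0.4342, 0.0635, 0.0678]
orientation: [0.084, 1.577, -0.091]
contact_force: [1.2, -0.2, -0.1]
grip_width: 0.442
```

>>> jog_arm --targets '[[0.55,[-0.04,0,0],0],[0.55,[-0.08,0,0],0],[0.55,[-0.1,-0.03,0.03],0],[0.55,[-0.1,-0.04,0.06],0],[0.55,[-0.1,-0.04,0.06],0]]'

```text
t: 30.85
eef_pos: [0.4948, 0.0175, 0.1702]
orientation: [0.089, 1.567, -0.088]
contact_force: [-1.5, 0.0, -1.2]
grip_width: 0.448
```

Run:
```python
from h import *
plan(.432,.0158,.008,-.112)
grab('wrist','w30');grab('scene','s30');grab('top','t30')
crop('w30',220,30,430,200,3.7,'w30c')
```

```text
pose [0.4948 0.0175 0.1702] yaw -0.1128 shift [ 0.162  -0.0089 -0.0625] roll -0.0008 f [-1.5  0.  -1.2] grip 0.448 t 30.85
```

View pics/w30c.png

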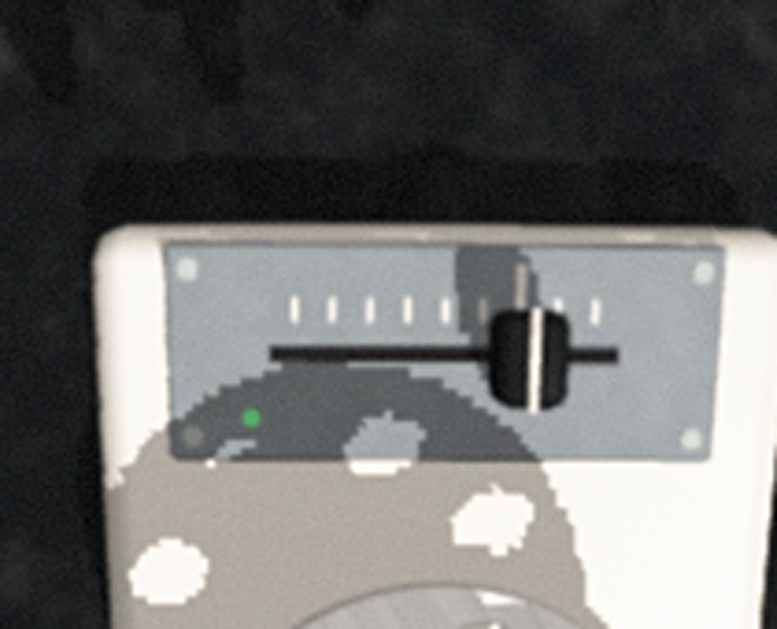

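View pics/s30.png

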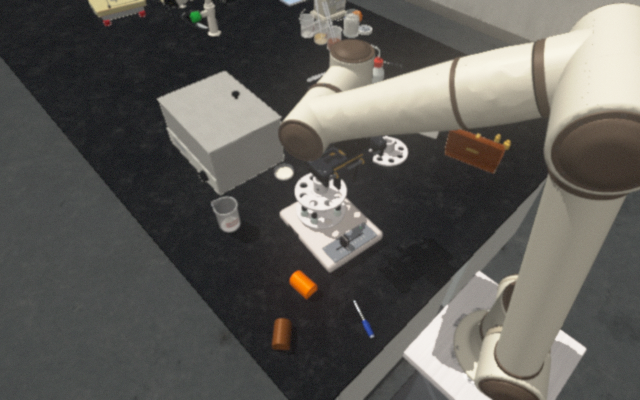

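Run:
```python
from sl import *
slider('w30',220,30,3.7,[(537,310),(533,408)],[(0,294,310),(.01,332,310),(.02,370,310),(.03,407,310),(.04,446,310),(.05,484,310),(.06,521,290),(.07,558,310),(.08,595,311)])
p,d,c=load('w24')
# tier disc heights
print([at_depth(c,u,v,d[v,u]).round(4) for u,v in [(390,60),(425,90),(430,150),(345,205),(360,60)]])
a=load('top0');b=load('t30')
for n,s in [('beaker',(slice(140,180),slice(235,270))),('dish/dropper',(slice(120,185),slice(310,450)))]:
    print(n,np.abs(a[0][s].astype(int)-b[0][s]).mean())
crop('t30',190,110,450,290,3,'t30c');crop('top0',190,110,450,290,3,'t0c')
```

```text
fit [ 0.9988463  -0.05253285] res mm [-0.11 -0.03  0.05 -0.15  0.2   0.28 -0.04 -0.04 -0.17]
grip [0.43819    0.06403188] value 0.05994266588398974
[array([0.5428, 0.0866, 0.128 ]), array([0.5781, 0.0942, 0.1281]), array([0.6191, 0.0696, 0.1279]), array([ 0.6099, -0.0136,  0.1273]), array([0.5279, 0.069 , 0.1279])]
beaker 6.526190476190476
dish/dropper 5.788095238095238
```

View pics/t30c.png

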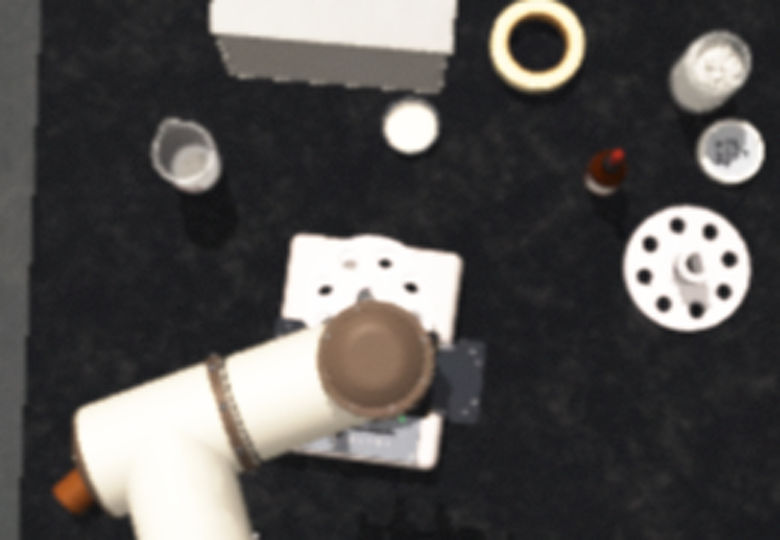

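View pics/t0c.png

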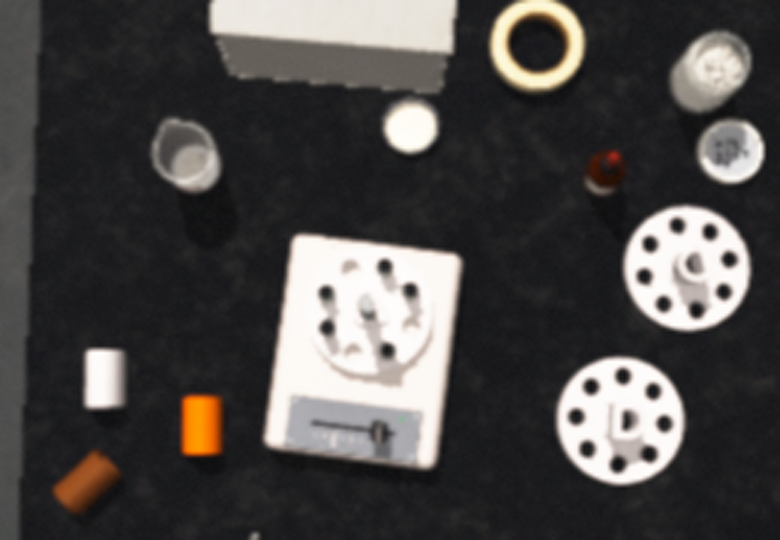

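Run:
```python
from h import *
print(env.job_done())
```

```text
the job is handed in; nothing more can be done
None
```

The job is done and handed in at about 31 s of the 72 s allowed; no verdict was reported.

- **Sleeve, standing up:** I tipped the aluminium sleeve up against the mixer's left edge, regripping once. I let go of it at about 68° and it settled upright on the bench.
- **Sleeve, seating:** I took it again from above and turned its flat to the shaft's flat (parallel to about 0.1° in the picture). I lowered it until it touched at the expected seat height. Depth on its top edge read 118 mm, where 120 mm is fully seated.
- **Upper tier:** I took the tier nearest the robot's base and turned it about 151°, within about 0.5° of the shaft. It was lowered until contact at the expected height. Its disc top then measured 127–128 mm all round, where 128 mm is seated and level.
- **Slider:** It is on the long mark, measured at 0.0599 with the grip free. Getting there took three small corrections.
- **Left alone:** Comparing top pictures from before and after, the beaker, dropping bottle and dish show no movement. The gripper was open and clear, touching nothing.

**What disagreed:** The fingertips sit about 37 mm behind the TCP the interface reports. My first two closes on the sleeve therefore passed above it without touching it, and I corrected for the offset from then on. The largest force reading I saw was about 34 N, while tipping the sleeve.

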